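# Pack the last two slip-ring units into the divided crate

### The arm

A 6-joint arm with a two-finger parallel gripper is mounted at the origin on the work surface. World frame = base frame: x ahead of the robot, y to its left, z up, the work surface at z = 0. Lengths are in m, angles in rad, forces in N, time in s.
With the tool pointing down it reaches from about 0.325 to 0.925 m from the base axis. Payload 3.1 kg.
Tool frame: the origin (TCP) lies on the centre line of the jaws, within the pads' length; the fingertips stand 19 mm ahead of it and the grasp point (between the pads) is the TCP (env.nose_length is the x of the fingertips in the tool frame, in m); x points along the fingers, y is the direction in which the jaws open and shut, and the axes are right-handed (so a half turn about x gives the same grasp; the last joint's range is limited). The gripper opens to 85 mm and grips with 20 to 120 N. Pads are 22 mm wide; open, the fingers measure 114 mm over their backs; the gripper's body (76 mm by 85 mm) begins 54 mm behind the grasp point. The pads swing forward as they close: fully open they stand 13 mm farther back than shut.
Start: joints at [1.036, 0.217, 1.613, -0, 1.311, -0.112], TCP at [0.256, 0.57, 0.25] pointing down, gripper open.
Joint ranges: [-2.75, 2.75], [-0.78, 2.1], [0.31, 2.55], [-1.13, 4.27], [0.13, 2.63], [-2.58, 2.58]. Speed limits (rad/s): [2.79, 2.79, 3.14, 3.14, 3.14, 3.14].

### API

Orientations are given as a unit quaternion [x, y, z, w].
In Python, from rig import get_state, imaging, env gives the robot as it stands.
- The arm moves only by the tool carry_out, never from a script. Its argument "steps" is a list of rows, each a list of 2 entries, a list of its own where there are three numbers: the shift along the tool's x, y, z in cm, then the turn, a rotation vector about the tool's x, y, z in rad. In form: [[[dx, dy, dz], [wx, wy, wz]], ...]. A call has 1 to 5 rows; each row shifts and turns the pose as measured when the row begins, along the tool's axes as they then stand; what a row does not reach is not made up. A row lasts 1/10 s, in which the tool goes at most 50 mm and 8.59 degrees, less where a joint would pass 70% of its speed; a pose out of reach is approached as far as the arm can. A call with a gripper value outside its range is refused whole. "hand" is the gripper's target within -1 to 1 (shut at 1, half-way at 0, fully open at -1), set as the call begins (left out, the last holds). The fingers move at their own pace and stop on an object; "newtons" is the grip in N (left out, the last holds). Time passes only in rows, so rows that do not move let the fingers close. It gives the time, the measured TCP pose, the force and the opening at its end, in the units of the state.
- get_state(): the state, without advancing time (a new reading comes with each control period).
- imaging.read_camera(name): name is "scene" or "side" or "wrist"; returns a dict with "frame" (420x560x3 uint8, red, green, blue), "range_z" (420x560 float32, m along the optical axis (not along the pixel's ray), 0 where there is no reading), "fovy" (degrees; the focal length in pixels is half the picture's height over the tangent of half this angle, whatever the lens; pixels are square), "cx", "cy" (the principal point, pixels), "k1" (the pictures are not rectified: a ray, as slopes to the right and down, at radius r is drawn at 1 + k1 r^2 times it, then the intrinsics apply), "R" (3x3) and "t" (3): a world point X has camera coordinates R X + t. Camera axes: x right, y down, z forward; pixel columns grow to the right and rows downward; lengths in m; the calibration is good to about 2 mm. A picture is of the moment at which its call begins.
- env.hand_in(): hands the job in, once; it reports no verdict.
The state is a dict: "time": time; "joint_pos": joint angles; "joint_velocities": joint speeds; "joint_torque": joint torques, N m; "eef_pos": TCP position; "tcp_rot": TCP orientation; "force": force on the tool from outside, world axes, zero at the start; "wrist_torque": the same for the moment, N m; "finger_gap": finger opening in m.
Only numpy, scipy, OpenCV 4.12 (cv2) and the standard library are available. Lean on these libraries where they do the work, as an engineer would, in place of code of your own. Each camera call takes 0.05 s, during which the arm holds its last target. There are 200 camera calls.

### The job

Finish packing the crate. Take the slip-ring unit that lies in the grey cradle, stand it upright on its flange near the middle of the white mat and let go of it there; then take it again and set it in one of the two empty crate cells (the ones with a yellow pad), and set the unit that already stands on the table in the other, one per cell, both upright with the flange flat on the pad. Lower the units gently rather than dropping them or letting them topple, and leave the packed units, cups, screwdriver and tester where they are.

Things in the scene. Friction and masses are not known exactly. Their poses are not given: they have to be found in the camera images.
- crate: blue open crate, fixed, 164 x 244 x 64 mm (own x, y, z), 2 x 3 square cells 76 mm wide inside, walls and dividers 4 mm thick and 64 mm high, floor 4 mm thick; cell centres at x = -40, +40 and y = -80, 0, +80 mm. Origin: centre of its underside, on the table.
- ring_lying: Slip-ring unit, at first on its side in the cradle, shaft pointing to the robot's left (+y), axis level 50 mm above the table; 112 mm tall; silver foot flange dia 66 x 8 mm, black body dia 50 mm (8 to 72 mm up, brass band at 60), steel shaft dia 28 mm (72 to 112 mm up); about 0.45 kg, centre of mass 45 mm up. Origin: centre of the foot's underside; z from foot to shaft.
- ring_standing: Slip-ring unit that stands upright on the bare table; 112 mm tall; silver foot flange dia 66 x 8 mm, black body dia 50 mm (8 to 72 mm up, brass band at 60), steel shaft dia 28 mm (72 to 112 mm up); about 0.45 kg, centre of mass 45 mm up. Origin: centre of the foot's underside; z from foot to shaft.
- cradle: grey V cradle, fixed, base plate 120 x 90 x 6 mm, V trough with white rails 54 mm long along its own x, at most 48 mm wide and 38 mm high. The lying unit's black body rests in it, unit origin at cradle x = +40 mm, shaft towards -x. Origin: centre of its underside, on the table.
- mat: off-white rubber set-down mat, fixed, 140 x 140 x 3 mm, lying on the table. Origin: centre of its underside; top 3 mm higher.
- pad1: flat yellow pad, fixed, 64 x 64 x 3 mm, on the floor of one of the two empty crate cells, at the cell's centre. Origin: centre of its underside; top 3 mm higher (7 mm above the table).
- pad2: flat yellow pad, fixed, 64 x 64 x 3 mm, on the floor of one of the two empty crate cells, at the cell's centre. Origin: centre of its underside; top 3 mm higher (7 mm above the table).
- packed1: a unit like the others already packed upright in a crate cell (no pad under it); leave it there. Origin: centre of its foot's underside, z up.
- packed2: a unit like the others already packed upright in a crate cell (no pad under it); leave it there. Origin: centre of its foot's underside, z up.
- packed3: a unit like the others already packed upright in a crate cell (no pad under it); leave it there. Origin: centre of its foot's underside, z up.
- packed4: a unit like the others already packed upright in a crate cell (no pad under it); leave it there. Origin: centre of its foot's underside, z up.
- green_cup1: empty green cup, dia 76 x 85 mm, standing beyond the work; leave alone. Origin: centre of its underside.
- green_cup2: empty green cup, dia 76 x 85 mm, standing beyond the work; leave alone. Origin: centre of its underside.
- screwdriver: screwdriver lying on the table beside the crate, to the robot's right; leave alone. Origin: underside, near its middle.
- meter: black handheld tester 160 x 85 x 33 mm lying beyond the crate; leave alone. Origin: centre of its underside.
Mind the look-alikes: they are no part of the job. What is shaped like the ring_standing but blue is not meant.

How it is judged:
On the way:
1. the lying unit stands upright on the white mat (foot centre within 65 mm of the mat's centre, tilt under 0.08 rad), let go and at rest (angle between ring_lying's own z axis and vertical below 0.08 rad and horizontal distance between ring_lying and mat below 0.065 m and z of ring_lying in the frame of mat between 0 and 0.006 m and contact force between ring_lying and the fingers below 0.1 N and linear speed of ring_lying below 0.03 m/s), for 0.2 s.
At the end, for the whole second after the job is handed in: One of the two units stands in each of the two cells with a yellow pad: foot centre within 12 mm of the pad's centre, tilt under 0.08 rad, underside less than 7 mm above the pad's underside (pad 3 mm thick, so flat on it within 4 mm), both at rest (under 0.02 m/s) ((((horizontal distance between ring_lying and pad1 below 0.012 m and angle between ring_lying's own z axis and vertical below 0.08 rad and z of ring_lying in the frame of pad1 between 0 and 0.007 m) and (horizontal distance between ring_standing and pad2 below 0.012 m and angle between ring_standing's own z axis and vertical below 0.08 rad and z of ring_standing in the frame of pad2 between 0 and 0.007 m)) or ((horizontal distance between ring_lying and pad2 below 0.012 m and angle between ring_lying's own z axis and vertical below 0.08 rad and z of ring_lying in the frame of pad2 between 0 and 0.007 m) and (horizontal distance between ring_standing and pad1 below 0.012 m and angle between ring_standing's own z axis and vertical below 0.08 rad and z of ring_standing in the frame of pad1 between 0 and 0.007 m))) and linear speed of each of ring_lying, ring_standing below 0.02 m/s); the robot touches nothing.
It fails at once if a unit is dropped or toppled (moves faster than 0.5 m/s while the fingers do not touch it: a free drop of about 13 mm) ((linear speed of ring_lying above 0.5 m/s and contact force between ring_lying and the fingers below 0.05 N) or (linear speed of ring_standing above 0.5 m/s and contact force between ring_standing and the fingers below 0.05 N)).
It fails at once if a packed unit, a cup, the screwdriver or the tester is moved by more than 25 mm, or a packed unit is tipped by more than 0.3 rad (distance of any of packed1, packed2, packed3, packed4, green_cup1, green_cup2, screwdriver, meter from where it was at the start of the episode above 0.025 m or angle between any of packed1, packed2, packed3, packed4's own z axis and vertical above 0.3 rad).
It also fails if it takes over 72 s, if anything falls off the work surface, if the arm or the gripper's body presses on something with over 40 N, if the wrist force passes 120 N, or if a joint passes its speed limit or range.

## Working session

There is one attempt and no reset: what is moved stays moved. The work goes in short steps, Python scripts to look and compute and a tool call to move; the robot and the scene stay as the last step left them, time stands still between calls to the robot, and variables do not carry over. Pictures are saved under pics/ and viewed, about 8 in all and at most 12, crops included, and the job is handed in when it is done.

Besides the shell and the picture viewer there is one more tool, called after "Call:" in YAML: its name, and indented under it one key for each argument. carry_out: Moves the arm, as the interface text tells. Its arguments: {"type":"object","properties":{"steps":{"type":"array"},"hand":{"type":"number"},"newtons":{"type":"number"}},"required":["steps"]}

```bash
ls; mkdir -p pics
cat > h.py <<'E'
import numpy as np, cv2
from rig import get_state, imaging, env
from scipy.spatial.transform import Rotation as Ro
def K(c):
    f=c["frame"].shape[0]/2/np.tan(np.radians(c["fovy"])/2)
    return f
def rays(c,uv):
    uv=np.atleast_2d(np.asarray(uv,float)); f=K(c)
    d=(uv-[c["cx"],c["cy"]])/f; s=d.copy()
    for _ in range(20): s=d/(1+c["k1"]*(s**2).sum(1,keepdims=True))
    return np.c_[s,np.ones(len(s))]
def plane(c,uv,z):
    R=np.array(c["R"]);t=np.array(c["t"]);o=-R.T@t
    d=rays(c,uv)@R; return o+d*((z-o[2])/d[:,2])[:,None]
def cloud(c):
    h,w=c["range_z"].shape; v,u=np.mgrid[:h,:w]
    P=rays(c,np.c_[u.ravel(),v.ravel()])*c["range_z"].reshape(-1,1)
    return ((P-np.array(c["t"]))@np.array(c["R"])).reshape(h,w,3)
def save(c,n,box=None,s=1):
    im=cv2.cvtColor(c["frame"],cv2.COLOR_RGB2BGR)
    if box: im=im[box[1]:box[3],box[0]:box[2]]
    cv2.imwrite("pics/"+n,cv2.resize(im,None,fx=s,fy=s,interpolation=cv2.INTER_CUBIC))
E
python3 - <<'E'
from h import *
s=get_state();print({k:np.round(v,3) for k,v in s.items()})
import pickle
cs={n:imaging.read_camera(n) for n in("scene","side","wrist")}
pickle.dump(cs,open("c0.pkl","wb"))
for n,c in cs.items():
    print(n,c["fovy"],c["cx"],c["cy"],c["k1"],np.round(-np.array(c["R"]).T@c["t"],3),np.round(c["R"],2).tolist(),(c["range_z"]>0).mean())
im=np.vstack([cs["scene"]["frame"],cs["side"]["frame"]])
cv2.imwrite("pics/scene.png",cv2.cvtColor(cs["scene"]["frame"],cv2.COLOR_RGB2BGR))
cv2.imwrite("pics/side.png",cv2.cvtColor(cs["side"]["frame"],cv2.COLOR_RGB2BGR))
E
```

```text
pics
{'time': np.float64(0.0), 'joint_pos': array([ 1.036,  0.218,  1.615,  0.   ,  1.311, -0.112]), 'joint_velocities': array([ 0.   ,  0.001,  0.   , -0.   ,  0.002,  0.   ]), 'joint_torque': array([-1.0000e-03, -3.9686e+01, -3.0385e+01, -0.0000e+00,  1.0000e-02,
       -0.0000e+00]), 'eef_pos': array([0.256, 0.569, 0.249]), 'tcp_rot': array([ 0.148,  0.692, -0.149,  0.691]), 'force': array([-0.881,  0.191, -0.171]), 'wrist_torque': array([ 0.032, -0.036,  0.016]), 'finger_gap': np.float64(0.086)}
scene 53.84053132685713 275.19973356095977 204.22908991111282 -0.023341325275471534 [ 0.865 -0.618  0.689] [[0.9, 0.43, -0.01], [0.3, -0.64, -0.71], [-0.32, 0.64, -0.7]] 0.9962117346938776
side 45.70940552532281 283.13399773291667 216.2080755609012 -0.1250026412512899 [0.464 0.821 1.083] [[-1.0, -0.08, -0.02], [-0.05, 0.75, -0.66], [0.06, -0.66, -0.75]] 0.9960076530612245
wrist 60.78824568463013 277.3201457730201 208.0112043351247 0.032851574425456 [0.18  0.604 0.372] [[0.41, 0.91, -0.0], [0.86, -0.39, 0.32], [0.29, -0.13, -0.95]] 0.9959353741496598
```

View pics/scene.png

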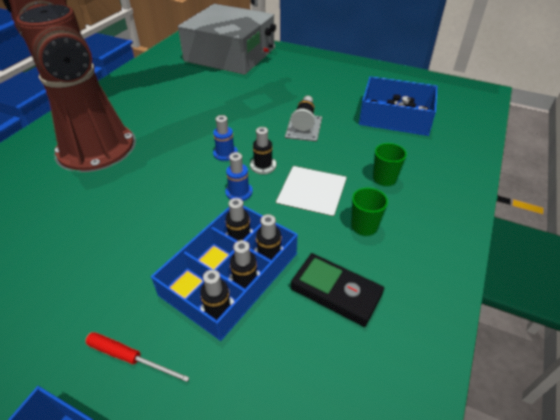

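View pics/side.png

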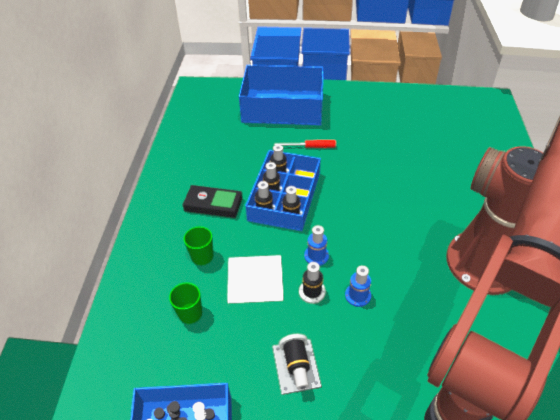

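The scene view shows the crate at about (225,265), with yellow pads at (214,257) and (186,284). The lying unit is at (303,115) and the mat at (312,190). There are three candidates for ring_standing in the scene view: (263,150), black with a silver flange, and (224,137) and (238,178), both blue. In the side view they are at (313,283), (317,245) and (359,287). The black one fits the description, because blue ones are excluded.

```bash
cat > m.py <<'E'
from h import *
def comps(m,lo,k=3):
    m=cv2.morphologyEx(m.astype(np.uint8),cv2.MORPH_OPEN,np.ones((k,k)))
    n,l,s,c=cv2.connectedComponentsWithStats(m)
    return [(l==i,s[i],c[i]) for i in range(1,n) if s[i,4]>=lo]
def measure(c,name):
    hsv=cv2.cvtColor(c["frame"],cv2.COLOR_RGB2HSV);H,S,V=cv2.split(hsv)
    X=cloud(c); x,y,z=X[...,0],X[...,1],X[...,2]
    ws=(x>0.2)&(x<.9)&(y>-.45)&(y<.6)&(z<.14)
    for lab,m,zp,lo in (("yellow",(H>22)&(H<35)&(S>150)&(V>120)&ws&(z<.03),.007,30),
                  ("mat",(S<40)&(V>150)&ws&(z<.02),.003,600)):
        for mm,s,ce in comps(m,lo):
            ct=cv2.findContours(mm.astype(np.uint8),cv2.RETR_EXTERNAL,cv2.CHAIN_APPROX_NONE)[0][0][:,0]
            P=plane(c,ct,zp)[:,:2].astype(np.float32); r=cv2.minAreaRect(P*1000)
            print(name,lab,ce.round(),"depth z",np.median(z[mm]).round(4),"rect",np.round(r[0],1),np.round(r[1],1),round(r[2],1))
    # shaft tops: cloud points above 95 mm, circles
    m=ws&(z>.104)&(S<90)
    for mm,s,ce in comps(m,8,1):
        q=X[mm]; print(name,"top",ce.round(),len(q),"z",np.percentile(q[:,2],[50,95]).round(4),"ctr",((np.percentile(q[:,:2],2,axis=0)+np.percentile(q[:,:2],98,axis=0))/2).round(4))
E
python3 - <<'E'
from m import *
import pickle
cs=pickle.load(open("c0.pkl","rb"))
for n in("scene","side"): measure(cs[n],n)
# lying: scene cloud region
for n,b in(("scene",(280,85,330,145)),("side",(265,325,330,400))):
    X=cloud(cs[n])[b[1]:b[3],b[0]:b[2]].reshape(-1,3)
    V=cs[n]["frame"][b[1]:b[3],b[0]:b[2]].reshape(-1,3).max(1)
    q=X[(X[:,2]>.04)&(X[:,2]<.09)]
    mu=q[:,:2].mean(0);u,s,vt=np.linalg.svd(q[:,:2]-mu);a=vt[0]*np.sign(vt[0,1]);t=(q[:,:2]-mu)@a; o=(q[:,:2]-mu)@[-a[1],a[0]]
    print(n,len(q),mu.round(4),a.round(3),np.percentile(t,[0,2,98,100]).round(4),np.percentile(o,[2,98]).round(4))
    for k in np.arange(t.min(),t.max(),.008):
        w=(t>=k)&(t<k+.008)
        if w.sum()>5: print("  ",(k+.004).round(3),w.sum(),"zmax",q[w,2].max().round(4),"o",o[w].min().round(4),o[w].max().round(4),"xy top",q[w][np.argsort(-q[w,2])[:6],:2].mean(0).round(4))
print(Ro.from_quat(get_state()["tcp_rot"]).as_matrix().round(3))
a=cv2.resize(cs["scene"]["frame"][110:210,200:300],(400,400),interpolation=2);b=cv2.resize(cs["side"]["frame"][220:320,280:380],(400,400),interpolation=2)
cv2.imwrite("pics/crop.png",np.hstack([a,b])[...,::-1])
E
```

```text
scene yellow [213. 257.] depth z 0.006 rect [ 510.  -195.2] [41.5 34.9] 81.2
scene yellow [185. 284.] depth z 0.0057 rect [ 495.7 -275.7] [45.7 35.9] 80.4
scene mat [312. 190.] depth z 0.0021 rect [615.4  90.2] [140.6 142.9] 7.0
scene top [221. 119.] 78 z [0.1107 0.1129] ctr [0.3478 0.1256]
scene top [262. 131.] 75 z [0.111  0.1134] ctr [0.4663 0.1208]
scene top [236. 157.] 97 z [0.1108 0.1122] ctr [0.459  0.0052]
scene top [236. 205.] 158 z [0.1143 0.1163] ctr [ 0.5353 -0.1277]
scene top [268. 222.] 167 z [0.1145 0.1166] ctr [ 0.6146 -0.1427]
scene top [241. 248.] 198 z [0.1146 0.1168] ctr [ 0.6005 -0.2215]
scene top [211. 278.] 231 z [0.1146 0.1165] ctr [ 0.5863 -0.2999]
side yellow [304. 173.] depth z 0.0058 rect [ 505.3 -306.7] [15.4 52.5] 79.8
side yellow [302. 192.] depth z 0.0057 rect [ 507.2 -226.3] [30.1 21. ] 3.3
side mat [255. 279.] depth z 0.0027 rect [614.7  91.9] [141.2 142.7] 7.3
side top [278. 149.] 66 z [0.1147 0.1189] ctr [ 0.5826 -0.2964]
side top [271. 167.] 72 z [0.1151 0.1186] ctr [ 0.5975 -0.2165]
side top [263. 186.] 83 z [0.1148 0.1179] ctr [ 0.6119 -0.1383]

[... 1530 characters left out ...]
008 72 zmax 0.078 o -0.022 0.0246 xy top [0.4916 0.3323]
   0.0 72 zmax 0.0798 o -0.0211 0.0248 xy top [0.4915 0.3402]
   0.008 76 zmax 0.0786 o -0.0226 0.0251 xy top [0.4859 0.3483]
   0.016 107 zmax 0.0769 o -0.0224 0.0247 xy top [0.4872 0.3579]
   0.024 84 zmax 0.0779 o -0.0209 0.0243 xy top [0.4855 0.3606]
   0.032 43 zmax 0.0681 o -0.0119 0.0144 xy top [0.4808 0.3731]
   0.04 41 zmax 0.0657 o -0.0135 0.0139 xy top [0.4808 0.3797]
   0.048 47 zmax 0.0664 o -0.0132 0.014 xy top [0.4787 0.3858]
   0.056 68 zmax 0.0686 o -0.0135 0.0142 xy top [0.475  0.3938]
   0.064 26 zmax 0.0663 o -0.013 0.011 xy top [0.475  0.3993]
[[-0.001  0.41   0.912]
 [-0.002  0.912 -0.41 ]
 [-1.    -0.002 -0.   ]]
```

View pics/crop.png

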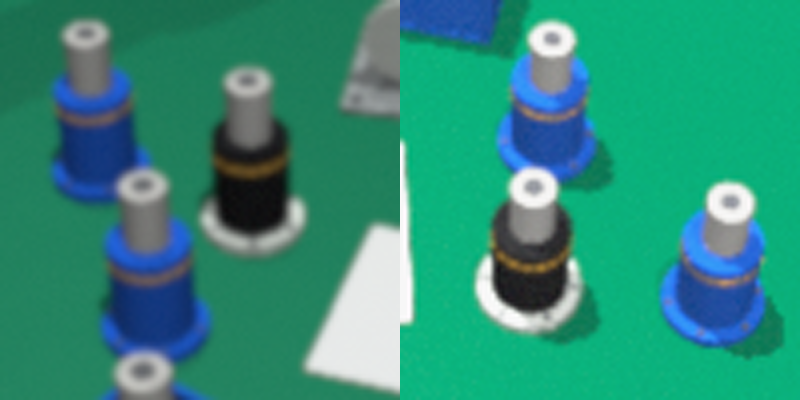

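The crop confirms that the black one (scene 263,150, side 313,283) is ring_standing and the other two are blue look-alikes. Heights check out: shaft tops are at 112 mm (table) and 116 mm (crate), the mat rectangle is 141x142 mm, and the lying body's top is at about 76 mm. Next I move above the cradle for a closer look.

Call:
carry_out:
  steps:
    - [[0, -1.5, 4.4], [0, 0, 0]]
    - [[0, -1.5, 4.4], [0, 0, 0]]
    - [[0, -1.5, 4.4], [0, 0, 0]]
    - [[0, -1.5, 4.4], [0, 0, 0]]
    - [[0, -1.5, 4.4], [0, 0, 0]]
  hand: -1
  newtons: 80

```text
time: 0.65
eef_pos: [0.4257, 0.4104, 0.2466]
tcp_rot: [0.143, 0.694, -0.145, 0.691]
force: [0.6, 0.7, 0.0]
finger_gap: 0.0853
```

Call:
carry_out:
  steps:
    - [[0, -1.5, 4.2], [0, 0, 0]]
    - [[0, -1.5, 4.2], [0, 0, 0]]
    - [[0, 0, 0], [0.14, 0, 0]]
    - [[0, 0, 0], [0.14, 0, 0]]
    - [[0, 0, 0], [0.14, 0, 0]]

```text
time: 1.15
eef_pos: [0.4978, 0.3393, 0.2442]
tcp_rot: [0.291, 0.644, -0.296, 0.642]
force: [-0.3, 0.1, -0.1]
finger_gap: 0.0852
```

Call:
carry_out:
  steps:
    - [[0, 0, 0], [0.14, 0, 0]]
    - [[0, 0, 0], [0.14, 0, 0]]
    - [[0, 0, 0], [0.14, 0, 0]]
    - [[0, 0, 0], [0.05, 0, 0]]
    - [[0, 0, 0], [0, 0, 0]]

```text
time: 1.65
eef_pos: [0.4969, 0.3376, 0.2414]
tcp_rot: [0.438, 0.553, -0.446, 0.551]
force: [0.4, -0.1, -0.4]
finger_gap: 0.0853
```

Run:
```python
from m import *
import pickle
s=get_state();print(np.round(s["eef_pos"],4),np.round(s["joint_pos"],3),s["time"]);print(Ro.from_quat(s["tcp_rot"]).as_matrix().round(3))
c=imaging.read_camera("wrist");pickle.dump(c,open("w1.pkl","wb"));save(c,"w1.png")
X=cloud(c);q=X.reshape(-1,3)
q=q[(q[:,2]>.04)&(q[:,2]<.09)&(abs(q[:,0]-.49)<.09)&(abs(q[:,1]-.345)<.09)]
mu=q[:,:2].mean(0);vt=np.linalg.svd(q[:,:2]-mu,full_matrices=False)[2];a=vt[0]*np.sign(vt[0,1]);t=(q[:,:2]-mu)@a;o=(q[:,:2]-mu)@[-a[1],a[0]]
print(len(q),mu,a,t.min(),t.max(),mu+a*t.min(),mu+a*t.max())
for k in np.arange(t.min(),t.max(),.006):
    w=(t>=k)&(t<k+.006)
    if w.sum()>5:
        m=np.percentile(o[w],[1,99]);print(round(k-t.min()+.003,3),w.sum(),"zmax",np.percentile(q[w,2],99).round(4),"o",m.round(4),"mid",(mu+a*(k+.003)+np.array([-a[1],a[0]])*m.mean()).round(4))
```

```text
[0.4969 0.3376 0.2414] [ 0.481  0.181  1.673 -0.002  1.3    0.26 ] 1.65
[[-0.01   0.976  0.22 ]
 [-0.007  0.22  -0.976]
 [-1.    -0.011  0.005]]
6662 [0.48963468 0.33806054] [-0.26128031  0.96526297] -0.05011900517833661 0.06340785438709241 [0.50272979 0.28968252] [0.47306745 0.39926579]
0.003 390 zmax 0.0832 o [-0.0315  0.0312] mid [0.5021 0.2926]
0.009 763 zmax 0.083 o [-0.0305  0.0319] mid [0.4997 0.2982]
0.015 335 zmax 0.0753 o [-0.0234  0.0243] mid [0.4984 0.304 ]
0.021 347 zmax 0.0754 o [-0.0236  0.0249] mid [0.4966 0.3098]
0.027 345 zmax 0.0756 o [-0.0237  0.0245] mid [0.4953 0.3156]
0.033 356 zmax 0.0756 o [-0.0238  0.0241] mid [0.494  0.3215]
0.039 349 zmax 0.0757 o [-0.023   0.0245] mid [0.4918 0.3271]
0.045 364 zmax 0.0756 o [-0.0231  0.0241] mid [0.4905 0.333 ]
0.051 372 zmax 0.0758 o [-0.0233  0.0246] mid [0.4887 0.3387]
0.057 378 zmax 0.0754 o [-0.0234  0.0241] mid [0.4875 0.3446]
0.063 392 zmax 0.0759 o [-0.0238  0.0246] mid [0.4859 0.3504]
0.069 400 zmax 0.0755 o [-0.0237  0.0241] mid [0.4845 0.3562]
0.075 458 zmax 0.0744 o [-0.0222  0.0233] mid [0.4826 0.3619]
0.081 228 zmax 0.0646 o [-0.0129  0.0142] mid [0.4809 0.3677]
0.087 226 zmax 0.0643 o [-0.0131  0.0138] mid [0.4796 0.3736]
0.093 234 zmax 0.0643 o [-0.0133  0.0135] mid [0.4783 0.3794]
0.099 239 zmax 0.0644 o [-0.0135  0.0139] mid [0.4766 0.3852]
0.105 244 zmax 0.0644 o [-0.0128  0.0134] mid [0.475 0.391]
0.111 242 zmax 0.0639 o [-0.013   0.0136] mid [0.4734 0.3967]
```

View pics/w1.png

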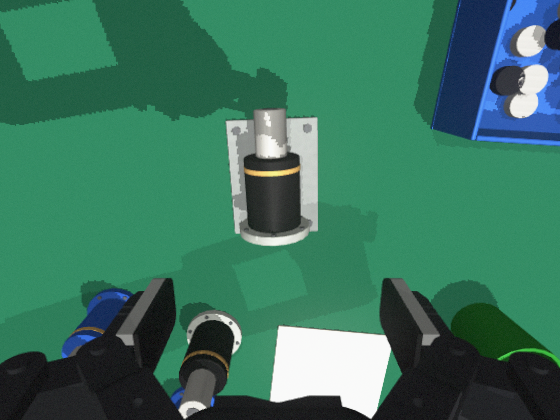

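Wrist view: the lying unit is at (272,195) with its foot at (273,238) and its shaft pointing up in the image. The axis height is about 50.5 mm and the length 113 mm, as expected. I'll lean the tool 45° towards the shaft side, so that turning the unit upright ends with the tool leaning 45° the other way.

Call:
carry_out:
  steps:
    - [[0, 0, 0], [-0.02, -0.135, 0]]
    - [[0, 0, 0], [-0.02, -0.135, 0]]
    - [[0, 0, 0], [0, -0.135, 0]]
    - [[0, 0, 0], [0, -0.135, 0]]
    - [[0, 0, 0], [0, -0.135, 0]]

```text
time: 2.2
eef_pos: [0.5002, 0.3348, 0.2457]
tcp_rot: [0.252, 0.337, -0.554, 0.718]
force: [0.5, 0.1, 0.8]
finger_gap: 0.0854
```

Call:
carry_out:
  steps:
    - [[0, 0, 0], [0, -0.135, 0]]
    - [[0, 0, 0], [0, 0, 0]]

```text
time: 2.4
eef_pos: [0.4983, 0.3369, 0.2423]
tcp_rot: [0.209, 0.287, -0.569, 0.741]
force: [0.1, -0.3, -0.6]
finger_gap: 0.0858
```

```bash
cat >> h.py <<'E'
def go(p,R=None):
    s=get_state();p0=np.array(s["eef_pos"]);R0=Ro.from_quat(s["tcp_rot"]).as_matrix()
    print("t",round(s["time"],2),"pos",p0.round(4),"F",np.round(s["force"],1),"gap",round(s["finger_gap"],4));print(R0.round(3))
    print("q",np.round(s["joint_pos"],2),"d cm",(100*R0.T@(np.array(p)-p0)).round(2),"rot",None if R is None else Ro.from_matrix(R0.T@R).as_rotvec().round(3))
A=np.array([-.261,.9653,0])
def lean(a,th): # tool x tilted: th>0 tip away along a; y horizontal, z=-a at th=0
    x=np.array([0,0,-1.])*np.cos(th)+a*np.sin(th); y=np.cross([0,0,-1.],0-a)*-1; 
    y=np.cross(-a,[0,0,-1.]); return np.c_[x,y,np.cross(x,y)]
E
python3 - <<'E'
from h import *
R=lean(A,-.785);print(R.round(3))
p=np.array([.4872,.346,.054]);go(p-.1*R[:,0],R)
E
```

```text
[[ 0.184  0.965  0.185]
 [-0.682  0.261 -0.683]
 [-0.707  0.     0.707]]
t 2.4 pos [0.4983 0.3369 0.2423] F [ 0.1 -0.3 -0.6] gap 0.0858
[[ 0.187  0.964  0.188]
 [-0.724  0.265 -0.637]
 [-0.664 -0.017  0.747]]
q [ 0.78  0.47  1.49 -0.7   1.67  0.62] d cm [  1.66  -0.6  -14.27] rot [0.015 0.059 0.009]
```

Call:
carry_out:
  steps:
    - [[0.4, -0.2, -3.6], [0.015, 0.055, 0.01]]
    - [[0.4, -0.2, -3.6], [0, 0, 0]]
    - [[0.4, -0.2, -3.6], [0, 0, 0]]
    - [[0.4, 0, -3.6], [0, 0, 0]]
    - [[0, 0, 0], [0, 0, 0]]

```text
time: 2.9
eef_pos: [0.4705, 0.4242, 0.1272]
tcp_rot: [0.238, 0.309, -0.56, 0.731]
force: [-1.0, -0.5, -0.7]
finger_gap: 0.0853
```

Run:
```python
from h import *
R=lean(A,-.785)
p=np.array([.4872,.346,.054]);go(p,R)
```

```text
t 2.9 pos [0.4705 0.4242 0.1272] F [-1.  -0.5 -0.7] gap 0.0853
[[ 0.183  0.966  0.185]
 [-0.672  0.26  -0.694]
 [-0.718  0.003  0.696]]
q [ 0.88  0.66  1.4  -0.61  1.58  0.77] d cm [10.81 -0.44  0.63] rot [-0.003 -0.015 -0.001]
```

Call:
carry_out:
  steps:
    - [[2.5, -0.2, 0.2], [0, -0.015, 0]]
    - [[2.5, -0.2, 0.2], [0, 0, 0]]
    - [[2.5, 0, 0.2], [0, 0, 0]]
    - [[1.8, 0, 0], [0, 0, 0]]
    - [[0, 0, 0], [0, 0, 0]]

```text
time: 3.4
eef_pos: [0.4908, 0.3536, 0.0721]
tcp_rot: [0.24, 0.305, -0.56, 0.732]
force: [1.0, -0.6, -0.9]
finger_gap: 0.0852
```

Run:
```python
from h import *
R=lean(A,-.785)
p=np.array([.4872,.346,.054]);go(p,R)
```

```text
t 3.4 pos [0.4908 0.3536 0.0721] F [ 1.  -0.6 -0.9] gap 0.0852
[[ 0.188  0.966  0.178]
 [-0.673  0.258 -0.693]
 [-0.715  0.01   0.699]]
q [ 0.8   0.66  1.53 -0.66  1.43  0.8 ] d cm [ 1.74 -0.57 -0.8 ] rot [-0.009 -0.011 -0.005]
```

Call:
carry_out:
  steps:
    - [[0.9, -0.4, -0.6], [-0.01, -0.01, 0]]
    - [[0.8, -0.3, -0.3], [0, 0, 0]]
    - [[0, 0, 0], [0, 0, 0]]

```text
time: 3.7
eef_pos: [0.4879, 0.3472, 0.0571]
tcp_rot: [0.237, 0.304, -0.558, 0.735]
force: [-0.2, -0.2, 0.4]
finger_gap: 0.0853
```

Run:
```python
from h import *
R=lean(A,-.785)
p=np.array([.4872,.346,.054]);go(p,R)
```

```text
t 3.7 pos [0.4879 0.3472 0.0571] F [-0.2 -0.2  0.4] gap 0.0853
[[ 0.192  0.964  0.182]
 [-0.676  0.264 -0.688]
 [-0.711  0.009  0.703]]
q [ 0.79  0.68  1.55 -0.67  1.41  0.81] d cm [ 0.29 -0.1  -0.14] rot [-0.004 -0.006 -0.008]
```

Good enough: within 3 mm along the approach, and centred to 1 mm. Closing.

Call:
carry_out:
  steps:
    - [[0.2, -0.1, -0.1], [0, 0, 0]]
    - [[0, 0, 0], [0, 0, 0]]
    - [[0, 0, 0], [0, 0, 0]]
    - [[0, 0, 0], [0, 0, 0]]
    - [[0, 0, 0], [0, 0, 0]]
  hand: 1
  newtons: 80

```text
time: 4.2
eef_pos: [0.487, 0.3485, 0.0563]
tcp_rot: [0.238, 0.304, -0.557, 0.735]
force: [1.3, -0.9, -0.4]
finger_gap: 0.0481
```

Call:
carry_out:
  steps:
    - [[0, 0, 0], [0, 0, 0]]
    - [[0, 0, 0], [0, 0, 0]]
    - [[0, 0, 0], [0, 0, 0]]

```text
time: 4.5
eef_pos: [0.487, 0.3485, 0.0563]
tcp_rot: [0.238, 0.304, -0.558, 0.735]
force: [0.3, 0.1, -0.1]
finger_gap: 0.0479
```

Call:
carry_out:
  steps:
    - [[-0.7, 0, 0.7], [0, 0, 0]]
    - [[-1.5, 0, 1.5], [0, 0, 0]]
    - [[-2, 0, 2], [0, 0, 0]]
    - [[-2.5, 0, 2.5], [0, 0, 0]]
    - [[-2.5, 0, 2.5], [0, 0, 0]]

```text
time: 5.0
eef_pos: [0.4805, 0.3442, 0.1786]
tcp_rot: [0.231, 0.311, -0.56, 0.732]
force: [0.3, 0.7, -3.3]
finger_gap: 0.0476
```

Call:
carry_out:
  steps:
    - [[-2, 0, 2], [0, 0, 0]]
    - [[-1, 0, 1], [0, 0.1, 0]]
    - [[0, 0, 0], [0, 0.14, 0]]
    - [[0, 0, 0], [0, 0.14, 0]]
    - [[0, 0, 0], [0, 0.14, 0]]

```text
time: 5.5
eef_pos: [0.4789, 0.3498, 0.2263]
tcp_rot: [0.373, 0.497, -0.473, 0.624]
force: [0.2, -0.8, -4.2]
finger_gap: 0.0478
```

Call:
carry_out:
  steps:
    - [[0, 0, 0], [0, 0.14, 0]]
    - [[0, 0, 0], [0, 0.14, 0]]
    - [[0, 0, 0], [0, 0.14, 0]]
    - [[0, 0, 0], [0, 0.14, 0]]
    - [[0, 0, 0], [0, 0.14, 0]]

```text
time: 6.0
eef_pos: [0.4766, 0.3482, 0.2303]
tcp_rot: [0.516, 0.687, -0.307, 0.411]
force: [-0.7, 0.2, -4.5]
finger_gap: 0.0476
```

Run:
```python
from h import *
go([.615,.091,.2],lean(A,.785))
c=imaging.read_camera("side");save(c,"s2.png")
```

```text
t 6.0 pos [0.4766 0.3482 0.2303] F [-0.7  0.2 -4.5] gap 0.0476
[[-0.131  0.96   0.248]
 [ 0.456  0.28  -0.845]
 [-0.88   0.002 -0.474]]
q [ 0.28  0.13  1.82  0.53  1.24 -0.19] d cm [-10.87   6.08  26.6 ] rot [0.017 0.291 0.01 ]
```

View pics/s2.png

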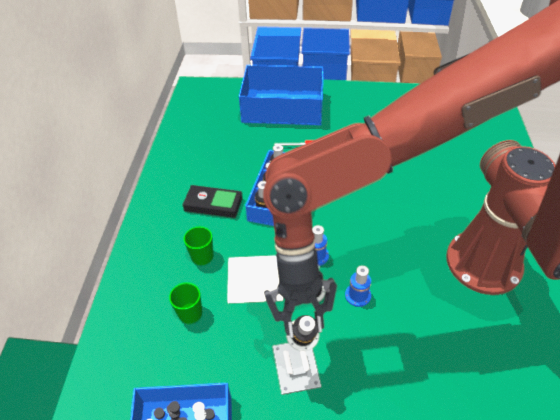

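Call:
carry_out:
  steps:
    - [[0, 0, 0], [0.01, 0.12, 0]]
    - [[0, 0, 0], [0, 0.12, 0]]
    - [[0, 0, 0], [0, 0.07, 0]]
    - [[0, 0, 0], [0, 0, 0]]

```text
time: 6.45
eef_pos: [0.4738, 0.341, 0.2234]
tcp_rot: [0.557, 0.74, -0.232, 0.296]
force: [0.0, 0.3, -4.9]
finger_gap: 0.0478
```

Run:
```python
from h import *
go([.6165,.0855,.2],lean(A,.785))
```

```text
t 6.45 pos [0.4738 0.341  0.2234] F [ 0.   0.3 -4.9] gap 0.0478
[[-0.204  0.962  0.18 ]
 [ 0.687  0.272 -0.674]
 [-0.698 -0.014 -0.716]]
q [ 0.14  0.19  1.88  0.82  1.33 -0.44] d cm [-18.82   6.82  21.47] rot [-0.002 -0.014  0.018]
```

Call:
carry_out:
  steps:
    - [[-2.0, 0.7, 2.3], [0, 0, 0.01]]
    - [[-2.7, 1, 3.1], [0, 0, 0.01]]
    - [[-2.7, 1, 3.1], [0, 0, 0]]
    - [[-2.7, 1, 3.1], [0, 0, 0]]
    - [[-2.7, 1, 3.1], [0, 0, 0]]

```text
time: 6.95
eef_pos: [0.5677, 0.1658, 0.2069]
tcp_rot: [0.553, 0.737, -0.236, 0.308]
force: [0.7, 0.2, -4.7]
finger_gap: 0.0474
```

Call:
carry_out:
  steps:
    - [[-2.7, 1, 3.1], [0, 0, 0]]
    - [[-2.2, 0.8, 2.5], [0, 0, 0]]
    - [[-1, 0.3, 1.2], [0, 0, 0]]
    - [[0, 0, 0], [0, 0, 0]]

```text
time: 7.35
eef_pos: [0.6179, 0.0782, 0.2009]
tcp_rot: [0.55, 0.734, -0.244, 0.315]
force: [-1.0, 0.1, -4.5]
finger_gap: 0.0478
```

Run:
```python
from h import *
go([.6165,.0855,.1],lean(A,.785))
```

```text
t 7.35 pos [0.6179 0.0782 0.2009] F [-1.   0.1 -4.5] gap 0.0478
[[-0.197  0.961  0.195]
 [ 0.654  0.277 -0.704]
 [-0.731 -0.011 -0.683]]
q [-0.26  0.46  1.55  0.62  1.59 -0.68] d cm [7.88 0.18 6.35] rot [0.004 0.034 0.019]
```

Call:
carry_out:
  steps:
    - [[1.9, 0, 1.5], [0, 0.035, 0.02]]
    - [[2, 0, 1.6], [0, 0, 0]]
    - [[2, 0.1, 1.6], [0, 0, 0]]
    - [[1.6, 0.1, 1.4], [0, 0, 0]]
    - [[0, 0, 0], [0, 0, 0]]

```text
time: 7.85
eef_pos: [0.6164, 0.0944, 0.1045]
tcp_rot: [0.557, 0.736, -0.231, 0.309]
force: [-1.4, 0.2, -5.5]
finger_gap: 0.0477
```

Run:
```python
from h import *
R=lean(A,.785);go([.6165,.0855,.066],R)
p=np.array(get_state()["eef_pos"])
for n in("scene","side"):
    c=imaging.read_camera(n);X=cloud(c);F=c["frame"].astype(int)
    w=(abs(X[...,0]-p[0])<.045)&(abs(X[...,1]-p[1])<.045)&(X[...,2]<p[2]+.06)&(X[...,2]>.02)
    q=X[w];f=F[w]
    for lo in np.arange(.02,.17,.006):
        k=(q[:,2]>=lo)&(q[:,2]<lo+.006)
        if k.sum()>5: print(n,round(lo,3),k.sum(),q[k,:2].min(0).round(3),q[k,:2].max(0).round(3),f[k].mean(0).round())
    if n=="scene":
        save(c,"s3.png",(230,90,390,230),4)
```

```text
t 7.85 pos [0.6164 0.0944 0.1045] F [-1.4  0.2 -5.5] gap 0.0477
[[-0.189  0.962  0.197]
 [ 0.676  0.273 -0.684]
 [-0.712  0.004 -0.702]]
q [-0.25  0.58  1.59  0.66  1.46 -0.77] d cm [ 2.14 -0.24  3.32] rot [0.012 0.006 0.006]
scene 0.044 63 [0.588 0.067] [0.649 0.123] [135. 139. 134.]
scene 0.05 127 [0.586 0.066] [0.647 0.123] [116. 121. 116.]
scene 0.056 42 [0.597 0.073] [0.64  0.099] [36. 38. 37.]
scene 0.062 36 [0.598 0.073] [0.64 0.1 ] [22. 23. 23.]
scene 0.068 46 [0.598 0.074] [0.64  0.105] [20. 23. 23.]
scene 0.074 38 [0.596 0.075] [0.639 0.096] [16. 17. 18.]
scene 0.08 35 [0.601 0.075] [0.64  0.102] [15. 21. 20.]
scene 0.086 17 [0.613 0.075] [0.64 0.1 ] [16. 26. 23.]
scene 0.122 7 [0.657 0.058] [0.661 0.079] [32. 64. 53.]
side 0.044 39 [0.582 0.082] [0.644 0.136] [217. 218. 212.]
side 0.05 130 [0.582 0.077] [0.646 0.135] [214. 216. 212.]
side 0.056 38 [0.583 0.093] [0.643 0.137] [128. 131. 128.]
side 0.062 25 [0.59  0.107] [0.635 0.128] [53. 53. 54.]
side 0.068 29 [0.59  0.108] [0.637 0.127] [45. 45. 46.]
side 0.074 25 [0.59  0.103] [0.636 0.126] [49. 50. 50.]
side 0.08 27 [0.
[... 152 characters left out ...]
ide 0.098 29 [0.582 0.096] [0.649 0.126] [121. 114. 101.]
side 0.104 65 [0.579 0.076] [0.652 0.127] [148. 138. 117.]
side 0.11 98 [0.58  0.077] [0.656 0.128] [111. 111. 105.]
side 0.116 163 [0.58  0.062] [0.652 0.127] [96. 98. 98.]
side 0.122 59 [0.583 0.057] [0.66  0.118] [140. 149. 147.]
side 0.128 61 [0.574 0.055] [0.661 0.117] [107. 120. 118.]
side 0.134 75 [0.572 0.056] [0.66  0.117] [ 92.  98. 102.]
side 0.14 60 [0.573 0.06 ] [0.654 0.116] [ 99. 107. 108.]
side 0.146 54 [0.571 0.052] [0.653 0.116] [ 95. 111. 107.]
side 0.152 147 [0.572 0.05 ] [0.651 0.117] [146. 155. 154.]
side 0.158 104 [0.598 0.05 ] [0.661 0.119] [113. 120. 123.]
side 0.164 6 [0.635 0.055] [0.658 0.064] [76. 81. 86.]
```

View pics/s3.png

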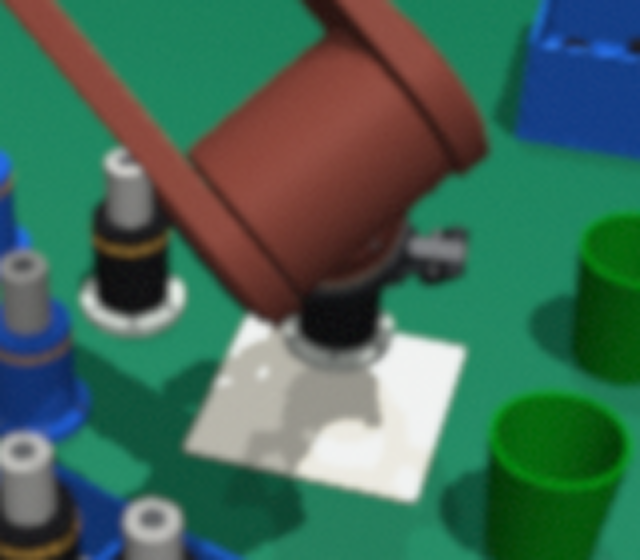

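The crop shows the unit upright, with its foot at about (335,335) over the mat. Its sides are vertical to within about 1° in both depth clouds. Lowering.

Call:
carry_out:
  steps:
    - [[0.7, -0.1, 0.8], [0.01, 0, 0]]
    - [[0.7, -0.1, 0.7], [0, 0, 0]]
    - [[0.6, 0, 0.6], [0, 0, 0]]
    - [[0, 0, 0], [0, 0, 0]]

```text
time: 8.35
eef_pos: [0.6201, 0.092, 0.0812]
tcp_rot: [0.56, 0.732, -0.232, 0.311]
force: [-0.4, -0.5, -4.9]
finger_gap: 0.048
```

Run:
```python
from h import *
R=lean(A,.785);go([.6165,.0855,.065],R)
```

```text
t 8.35 pos [0.6201 0.092  0.0812] F [-0.4 -0.5 -4.9] gap 0.048
[[-0.179  0.964  0.196]
 [ 0.676  0.265 -0.688]
 [-0.715  0.009 -0.699]]
q [-0.25  0.62  1.59  0.66  1.42 -0.79] d cm [ 0.78 -0.54  1.5 ] rot [ 0.009  0.011 -0.003]
```

Call:
carry_out:
  steps:
    - [[0.4, 0, 0.4], [0.01, 0.01, 0]]
    - [[0.4, 0, 0.4], [0, 0, 0]]
    - [[0.2, 0, 0.2], [0, 0, 0]]
    - [[0, 0, 0], [0, 0, 0]]

```text
time: 8.75
eef_pos: [0.6209, 0.0912, 0.0661]
tcp_rot: [0.563, 0.732, -0.233, 0.304]
force: [0.3, 0.1, -4.0]
finger_gap: 0.0475
```

Call:
carry_out:
  steps:
    - [[0.15, 0, 0.15], [0, 0, 0]]
    - [[0, 0, 0], [0, 0, 0]]

```text
time: 8.95
eef_pos: [0.6214, 0.0911, 0.0642]
tcp_rot: [0.564, 0.732, -0.232, 0.304]
force: [0.1, 0.2, -4.2]
finger_gap: 0.048
```

Run:
```python
from h import *
R=lean(A,.785);go([.6165,.0855,.064],R)
```

```text
t 8.95 pos [0.6214 0.0911 0.0642] F [ 0.1  0.2 -4.2] gap 0.048
[[-0.179  0.967  0.183]
 [ 0.684  0.256 -0.683]
 [-0.708  0.003 -0.707]]
q [-0.26  0.65  1.58  0.67  1.41 -0.8 ] d cm [-0.28 -0.62  0.31] rot [-0.001  0.    -0.005]
```

Call:
carry_out:
  steps:
    - [[0.15, 0, 0.15], [0, 0, 0]]
    - [[0, 0, 0], [0, 0, 0]]

```text
time: 9.15
eef_pos: [0.622, 0.0907, 0.0641]
tcp_rot: [0.564, 0.732, -0.231, 0.304]
force: [0.4, 0.6, -4.3]
finger_gap: 0.0478
```

Call:
carry_out:
  steps:
    - [[0.15, 0, 0.15], [0, 0, 0]]
    - [[0, 0, 0], [0, 0, 0]]

```text
time: 9.35
eef_pos: [0.6225, 0.0904, 0.0639]
tcp_rot: [0.564, 0.732, -0.231, 0.304]
force: [0.7, 0.7, -5.0]
finger_gap: 0.0479
```

Call:
carry_out:
  steps:
    - [[0.25, 0, 0.25], [0, 0, 0]]
    - [[0.1, 0, 0.1], [0, 0, 0]]

```text
time: 9.55
eef_pos: [0.6228, 0.0902, 0.0637]
tcp_rot: [0.563, 0.734, -0.228, 0.303]
force: [-1.4, -0.6, 0.7]
finger_gap: 0.0479
```

Run:
```python
from h import *
R=lean(A,.785);go([.6165,.0855,.064],R)
p=np.array(get_state()["eef_pos"])
for n in("scene","side"):
    c=imaging.read_camera(n);X=cloud(c);V=c["frame"].max(2)
    w=(abs(X[...,0]-p[0])<.06)&(abs(X[...,1]-p[1])<.06)&(X[...,2]<.03)
    print(n,np.histogram(X[w][:,2],np.arange(-.004,.03,.002)))
```

```text
t 9.55 pos [0.6228 0.0902 0.0637] F [-1.4 -0.6  0.7] gap 0.0479
[[-0.182  0.965  0.188]
 [ 0.689  0.261 -0.677]
 [-0.702  0.006 -0.712]]
q [-0.26  0.65  1.58  0.68  1.42 -0.81] d cm [-0.22 -0.73  0.18] rot [ 0.005 -0.008 -0.004]
scene (array([  0,  44, 343, 429,  77,  22,  54,  49,  15,  13,  13,  10,  15,
        13,   5,  16]), array([-0.004, -0.002,  0.   ,  0.002,  0.004,  0.006,  0.008,  0.01 ,
        0.012,  0.014,  0.016,  0.018,  0.02 ,  0.022,  0.024,  0.026,
        0.028]))
side (array([ 10,  85, 234, 318, 251,  85,  53,  57,  21,  11,   6,  16,   4,
         6,   6,  13]), array([-0.004, -0.002,  0.   ,  0.002,  0.004,  0.006,  0.008,  0.01 ,
        0.012,  0.014,  0.016,  0.018,  0.02 ,  0.022,  0.024,  0.026,
        0.028]))
```

The contact force changed from -5 to +0.7 N and the flange top is at about 11 mm, so the unit is on the mat. Releasing.

Call:
carry_out:
  steps:
    - [[0, 0, 0], [0, 0, 0]]
    - [[0, 0, 0], [0, 0, 0]]
    - [[0, 0, 0], [0, 0, 0]]
    - [[0, 0, 0], [0, 0, 0]]
    - [[0, 0, 0], [0, 0, 0]]
  hand: -1

```text
time: 10.15
eef_pos: [0.6241, 0.0917, 0.0632]
tcp_rot: [0.565, 0.733, -0.228, 0.304]
force: [0.5, -0.7, 0.7]
finger_gap: 0.0854
```

Call:
carry_out:
  steps:
    - [[0, 0, 0], [0, 0, 0]]
    - [[-1.5, 0, 0], [0, 0, 0]]
    - [[-3, 0, 0], [0, 0, 0]]
    - [[-4, 0, 0], [0, 0, 0]]
    - [[-4, 0, 0], [0, 0, 0]]

```text
time: 10.65
eef_pos: [0.6423, 0.0063, 0.1491]
tcp_rot: [0.562, 0.737, -0.229, 0.298]
force: [-0.0, -0.5, 0.3]
finger_gap: 0.0853
```

Call:
carry_out:
  steps:
    - [[-4, 0, 0], [0, 0, 0]]
    - [[0, 0, 0], [0, -0.13, 0]]
    - [[0, 0, 0], [0, -0.14, 0]]
    - [[0, 0, 0], [0, -0.14, 0]]
    - [[0, 0, 0], [0, -0.14, 0]]

```text
time: 11.15
eef_pos: [0.6569, -0.0387, 0.1875]
tcp_rot: [0.481, 0.615, -0.38, 0.496]
force: [-0.3, 0.5, -0.1]
finger_gap: 0.0856
```

Run:
```python
from m import *
go([.62,.0,.27],lean(A,0))
for n in("scene","side"): measure(imaging.read_camera(n),n)
```

```text
t 11.15 pos [ 0.6569 -0.0387  0.1875] F [-0.3  0.5 -0.1] gap 0.0856
[[-0.045  0.969  0.243]
 [ 0.215  0.247 -0.945]
 [-0.976  0.01  -0.219]]
q [-0.25  0.39  1.54  0.2   1.32 -0.56] d cm [-7.06 -2.54 -6.36] rot [-0.013 -0.221 -0.011]
scene yellow [213. 257.] depth z 0.0059 rect [ 509.8 -195.2] [41.3 34.8] 80.4
scene yellow [185. 284.] depth z 0.0057 rect [ 495.8 -275.6] [45.3 36.3] 79.7
scene mat [311. 192.] depth z 0.0023 rect [615.4  90.3] [140.5 143.9] 6.9
scene top [221. 119.] 76 z [0.1108 0.113 ] ctr [0.3489 0.1258]
scene top [262. 131.] 81 z [0.1109 0.1126] ctr [0.4658 0.121 ]
scene top [318. 155.] 84 z [0.1134 0.1154] ctr [0.6225 0.0918]
scene top [236. 157.] 96 z [0.1106 0.1128] ctr [0.4591 0.0058]
scene top [236. 205.] 154 z [0.1146 0.1167] ctr [ 0.5358 -0.1284]
scene top [268. 222.] 164 z [0.1145 0.1169] ctr [ 0.6144 -0.1423]
scene top [241. 248.] 199 z [0.1147 0.1166] ctr [ 0.6006 -0.221 ]
scene top [212. 278.] 228 z [0.1146 0.1167] ctr [ 0.5862 -0.2999]
side yellow [307. 174.] depth z 0.0065 rect [ 495.7 -305.3] [31.2 13.5] 3.4
side yellow [302. 192.] depth z 0.0064 rect [ 507.1 -224.2] [30.1 16.8] 3.4
side mat [255. 281.] depth z 0.0029 rect [614.7  91.7] [140.9 143.1] 7.5
side mat [296. 368.] depth z 0.006 rect [491.5 328.6] [ 89.5 120.7] 14.8
side top [278. 149.] 69 z [0.1145 0.1187] ctr [ 0.5826 -0.2969]
side top [271. 167.] 71 z [0.1141 0.1183] ctr [ 0.5961 -0.2171]
side top [264. 186.] 52 z [0.1147 0.1184] ctr [ 0.6071 -0.1384]
side top [291. 191.] 78 z [0.1149 0.118 ] ctr [ 0.5328 -0.1243]
side top [318. 231.] 86 z [0.1106 0.1135] ctr [0.4554 0.0088]
side top [249. 255.] 105 z [0.1139 0.1176] ctr [0.6193 0.0978]
side top [313. 268.] 101 z [0.1105 0.1138] ctr [0.4635 0.1251]
side top [362. 271.] 106 z [0.1121 0.1155] ctr [0.3481 0.1271]
```

The unit is free and upright on the mat: top at (0.621,0.095), height 115 mm including the mat. Next I look at the crate from above.

Call:
carry_out:
  steps:
    - [[-3, 0, -0.5], [-0.01, -0.11, -0.01]]
    - [[-4, 0, 0], [0, -0.11, 0]]
    - [[-4, -1, 2], [0, 0, 0]]
    - [[0, -2.0, 4], [0, 0, 0]]
    - [[0, -2.0, 4], [0, 0, 0]]

```text
time: 11.75
eef_pos: [0.6346, -0.1505, 0.3001]
tcp_rot: [0.429, 0.569, -0.425, 0.559]
force: [0.0, -0.8, -0.5]
finger_gap: 0.0852
```

Call:
carry_out:
  steps:
    - [[0, -2, 4], [0, 0, 0]]
    - [[0, -2, 4], [0, 0, 0]]
    - [[0, -2, 2], [0, 0, 0]]
    - [[0, 0, 0], [0, 0, 0]]
  hand: 0

```text
time: 12.15
eef_pos: [0.5997, -0.2762, 0.2989]
tcp_rot: [0.434, 0.57, -0.426, 0.554]
force: [0.6, -0.1, -0.1]
finger_gap: 0.0425
```

```bash
cat > crate.py <<'E'
from m import *
c=imaging.read_camera("wrist");save(c,"w2.png")
hsv=cv2.cvtColor(c["frame"],cv2.COLOR_RGB2HSV);H,S,V=cv2.split(hsv);X=cloud(c);z=X[...,2]
for mm,s,ce in comps((H>22)&(H<35)&(S>150)&(V>100),200):
    ct=cv2.findContours(mm.astype(np.uint8),cv2.RETR_EXTERNAL,cv2.CHAIN_APPROX_NONE)[0][0][:,0]
    r=cv2.minAreaRect((plane(c,ct,.007)[:,:2]*1000).astype(np.float32)); print("yellow",ce.round(),s[4],np.median(z[mm]).round(4),np.round(r[0],1),np.round(r[1],1),round(r[2],1))
w=(z>.055)&(z<.07)&(H>100)&(H<130)&(S>100)&(X[...,1]<-.05)&(X[...,0]>.4)
q=X[w][:,:2]
if len(q)>50:
    r=cv2.minAreaRect((q*1000).astype(np.float32));print("crate rim",len(q),np.round(r[0],1),np.round(r[1],1),round(r[2],1),np.median(X[w][:,2]))
for mm,s,ce in comps((z>.104)&(z<.125)&(S<90)&(abs(X[...,0]-.56)<.1),30,1):
    q=X[mm];print("top",ce.round(),len(q),np.median(q[:,2]).round(4),((np.percentile(q[:,:2],1,axis=0)+np.percentile(q[:,:2],99,axis=0))/2).round(4))
E
python3 - <<'E'
from crate import *
go([.55,-.25,.3],lean(A,0))
E
```

```text
yellow [202.  93.] 484 0.0068 [ 500.4 -211.3] [45.2 26.5] 80.0
crate rim 4538 [ 563.4 -334.2] [209.4 459.1] 2.2 0.06239566444537476
top [247.   2.] 122 0.1129 [ 0.5363 -0.1384]
top [339.  33.] 1157 0.1156 [ 0.6117 -0.1417]
top [295. 127.] 860 0.1157 [ 0.5979 -0.2196]
top [257. 208.] 770 0.1158 [ 0.5842 -0.2987]
t 12.2 pos [ 0.6004 -0.2749  0.2988] F [-0.1 -0.5 -0.4] gap 0.0426
[[-0.01   0.965  0.262]
 [ 0.023  0.262 -0.965]
 [-1.    -0.004 -0.025]]
q [-0.54  0.27  1.46  0.01  1.43 -0.81] d cm [-0.01 -4.21 -3.73] rot [ 0.001 -0.025  0.004]
```

View pics/w2.png

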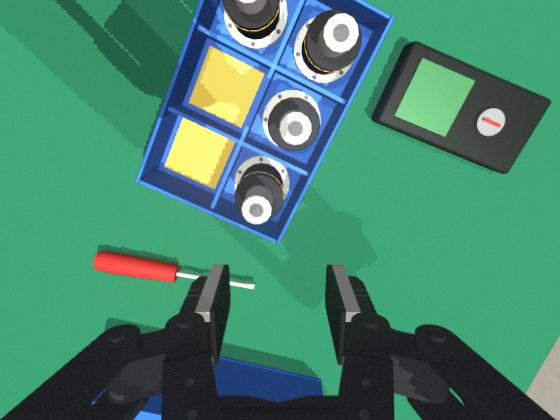

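Wrist view: both pads are visible at (228,85) and (198,152), both cells are empty, and the packed units, screwdriver and tester are in place. My yellow mask was too tight, so I'm redoing it.

```bash
sed -i 's/(H>22)&(H<35)&(S>150)&(V>100)/(H>18)\&(H<40)\&(S>70)\&(V>90)\&(z<.03)/; s/(X\[...,1\]<-.05)&(X\[...,0\]>.4)/(X[...,1]<-.05)\&(X[...,1]>-.365)\&(X[...,0]>.4)\&(X[...,0]<.68)/' crate.py; python3 crate.py
```

```text
yellow [225.  88.] 3520 0.0067 [ 519.4 -206. ] [63.6 63.9] 80.0
yellow [198. 154.] 2868 0.0066 [ 505.2 -285.4] [61.6 64.1] 79.9
crate rim 4341 [ 558.6 -213.1] [243.9 164.1] 79.9 0.06252253242563674
top [246.   3.] 165 0.1136 [ 0.5364 -0.1377]
top [338.  35.] 1136 0.1156 [ 0.6115 -0.1419]
top [293. 129.] 848 0.1157 [ 0.5978 -0.2197]
top [255. 210.] 768 0.1157 [ 0.5842 -0.2986]
```

Crate rim is 244x164 mm with its centre at (0.5586,-0.2131), turned -10°. The cells it implies agree with the pads to within 0.5 mm: (0.519,-0.206) and (0.505,-0.285). Back to the mat unit for the top grasp.

Call:
carry_out:
  steps:
    - [[0, 1.5, -4.5], [0, -0.025, 0]]
    - [[0, 1.5, -4.5], [0, 0, 0]]
    - [[0, 1.5, -4.5], [0, 0, 0]]
    - [[0, 1.5, -4.5], [0, 0, 0]]
    - [[0, 1.5, -4.5], [0, 0, 0]]

```text
time: 12.75
eef_pos: [0.6151, -0.0303, 0.2986]
tcp_rot: [0.432, 0.564, -0.43, 0.557]
force: [0.7, 0.7, 0.4]
finger_gap: 0.043
```

Call:
carry_out:
  steps:
    - [[0.5, 1.5, -4.5], [0, 0, 0]]
    - [[1, 1.5, -4.5], [0, 0, 0]]
    - [[1, 1, -3], [0, 0, 0]]
    - [[0, 0, 0], [0, 0, 0]]

```text
time: 13.15
eef_pos: [0.62, 0.1119, 0.2751]
tcp_rot: [0.429, 0.57, -0.423, 0.558]
force: [-0.2, -0.5, 0.3]
finger_gap: 0.0426
```

```bash
cat > top.py <<'E'
from m import *
def tops(p):
    c=imaging.read_camera("wrist");X=cloud(c);z=X[...,2];S=cv2.cvtColor(c["frame"],cv2.COLOR_RGB2HSV)[...,1]
    for mm,s,ce in comps((z>.1)&(z<.125)&(np.hypot(X[...,0]-p[0],X[...,1]-p[1])<.035),60,1):
        zt=np.percentile(X[mm][:,2],70);q=X[mm];q=q[abs(q[:,2]-zt)<.0025]
        (a,b),r=cv2.minEnclosingCircle((q[:,:2]*1000).astype(np.float32))
        print("top",ce.round(),len(q),"z",zt.round(4),"circle",round(a,1),round(b,1),"r",round(r,1),"mean",q[:,:2].mean(0).round(4))
E
python3 - <<'E'
from top import *
tops((.621,.095)); go([.621,.095,.2],lean(A,0))
E
```

```text
top [275. 212.] 790 z 0.1151 circle 620.5 96.0 r 14.1 mean [0.6205 0.0965]
t 13.2 pos [0.6204 0.1102 0.2759] F [-0.7  0.4  0.4] gap 0.0425
[[-0.008  0.962  0.271]
 [ 0.016  0.272 -0.962]
 [-1.    -0.003 -0.018]]
q [ 0.06  0.21  1.57  0.02  1.37 -0.22] d cm [ 7.56 -0.33  1.61] rot [ 0.011 -0.018  0.003]
```

Call:
carry_out:
  steps:
    - [[3, -0.2, 0.8], [0.01, -0.018, 0]]
    - [[3, -0.2, 0.6], [0, 0, 0]]
    - [[3, 0, 0], [0, 0, 0]]
    - [[2, 0, 0], [0, 0, 0]]
    - [[0, 0, 0], [0, 0, 0]]
  hand: -0.3

```text
time: 13.7
eef_pos: [0.6221, 0.0955, 0.1668]
tcp_rot: [0.429, 0.562, -0.429, 0.563]
force: [-1.3, -0.1, 0.0]
finger_gap: 0.0555
```

Run:
```python
from top import *
go([.6205,.0962,.099],lean(A,0))
```

```text
t 13.7 pos [0.6221 0.0955 0.1668] F [-1.3 -0.1  0. ] gap 0.0555
[[ 0.002  0.965  0.264]
 [-0.     0.264 -0.965]
 [-1.     0.002  0.001]]
q [ 0.04  0.3   1.67 -0.    1.17 -0.23] d cm [ 6.78 -0.15 -0.11] rot [ 0.003  0.001 -0.002]
```

Call:
carry_out:
  steps:
    - [[2.5, -0.1, -0.1], [0, 0, 0]]
    - [[2.5, -0.1, 0], [0, 0, 0]]
    - [[1.5, 0, 0], [0, 0, 0]]
    - [[0.5, 0, 0], [0, 0, 0]]
    - [[0, 0, 0], [0, 0, 0]]

```text
time: 14.2
eef_pos: [0.6253, 0.0938, 0.102]
tcp_rot: [0.432, 0.559, -0.427, 0.564]
force: [-0.9, -0.0, -0.4]
finger_gap: 0.0555
```

Run:
```python
from top import *
go([.6205,.0962,.099],lean(A,0))
```

```text
t 14.2 pos [0.6253 0.0938 0.102 ] F [-0.9 -0.  -0.4] gap 0.0555
[[ 0.011  0.965  0.261]
 [ 0.001  0.261 -0.965]
 [-1.     0.011  0.002]]
q [ 0.04  0.38  1.7   0.    1.04 -0.23] d cm [ 0.29 -0.4  -0.36] rot [ 0.     0.002 -0.011]
```

Call:
carry_out:
  steps:
    - [[0.3, -0.4, -0.3], [0, 0, -0.011]]
    - [[0, -0.1, 0], [0, 0, 0]]
    - [[0, 0, 0], [0, 0, 0]]

```text
time: 14.5
eef_pos: [0.6219, 0.0956, 0.1025]
tcp_rot: [0.43, 0.56, -0.429, 0.563]
force: [-0.7, 0.1, 1.3]
finger_gap: 0.0557
```

Run:
```python
from top import *
go([.6205,.0962,.099],lean(A,0))
```

```text
t 14.5 pos [0.6219 0.0956 0.1025] F [-0.7  0.1  1.3] gap 0.0557
[[ 0.005  0.965  0.261]
 [-0.002  0.261 -0.965]
 [-1.     0.004  0.003]]
q [ 0.04  0.38  1.71 -0.    1.05 -0.22] d cm [ 0.35 -0.12 -0.1 ] rot [ 0.     0.003 -0.004]
```

Call:
carry_out:
  steps:
    - [[0, 0, 0], [0, 0, 0]]
    - [[0, 0, 0], [0, 0, 0]]
    - [[0, 0, 0], [0, 0, 0]]
    - [[0, 0, 0], [0, 0, 0]]
    - [[0, 0, 0], [0, 0, 0]]
  hand: 1
  newtons: 60

```text
time: 15.0
eef_pos: [0.6225, 0.0957, 0.104]
tcp_rot: [0.431, 0.559, -0.429, 0.564]
force: [0.8, 0.2, -0.4]
finger_gap: 0.0265
```

Call:
carry_out:
  steps:
    - [[-0.5, 0, 0], [0, 0, 0]]
    - [[-2, 0, 0], [0, 0, 0]]
    - [[-3.5, 0, 0], [0, 0, 0]]
    - [[-4, 0, 0], [0, 0, 0]]
    - [[-4, 0, 0], [0, 0, 0]]

```text
time: 15.5
eef_pos: [0.6114, 0.0956, 0.2322]
tcp_rot: [0.423, 0.568, -0.436, 0.555]
force: [0.8, -0.6, -4.2]
finger_gap: 0.026
```

Run:
```python
from top import *
go([.505,-.285,.25],lean(A,0))
```

```text
t 15.5 pos [0.6114 0.0956 0.2322] F [ 0.8 -0.6 -4.2] gap 0.026
[[-0.027  0.965  0.261]
 [-0.003  0.261 -0.965]
 [-1.    -0.026 -0.004]]
q [ 0.04  0.24  1.63 -0.    1.31 -0.22] d cm [ -1.38 -20.26  33.95] rot [ 0.    -0.004  0.026]
```

Gripped (gap 26 mm, weight 4.2 N). Carrying it to the far cell (0.505,-0.285).

Call:
carry_out:
  steps:
    - [[-2.5, 0, 0], [0, 0, 0.026]]
    - [[-0.5, -1.8, 3.0], [0, 0, 0]]
    - [[0, -2.2, 3.7], [0, 0, 0]]
    - [[0, -2.2, 3.7], [0, 0, 0]]
    - [[0, -2.2, 3.7], [0, 0, 0]]

```text
time: 16.0
eef_pos: [0.57, -0.0604, 0.2686]
tcp_rot: [0.431, 0.562, -0.422, 0.565]
force: [0.5, 0.6, -3.8]
finger_gap: 0.0265
```

Call:
carry_out:
  steps:
    - [[0, -2.2, 3.7], [0, 0, 0]]
    - [[0, -2.2, 3.7], [0, 0, 0]]
    - [[0, -2.2, 3.7], [0, 0, 0]]
    - [[0, -2.2, 3.7], [0, 0, 0]]
    - [[0, 0, 0], [0, 0, 0]]

```text
time: 16.5
eef_pos: [0.5175, -0.2363, 0.2623]
tcp_rot: [0.43, 0.564, -0.425, 0.562]
force: [-0.3, 0.8, -4.4]
finger_gap: 0.0261
```

Run:
```python
from top import *
go([.505,-.285,.25],lean(A,0))
```

```text
t 16.5 pos [ 0.5175 -0.2363  0.2623] F [-0.3  0.8 -4.4] gap 0.0261
[[ 0.002  0.963  0.268]
 [ 0.008  0.268 -0.963]
 [-1.     0.004 -0.007]]
q [-0.56  0.09  1.73  0.01  1.32 -0.83] d cm [ 1.19 -2.51  4.37] rot [ 0.007 -0.007 -0.004]
```

Call:
carry_out:
  steps:
    - [[0, -1.3, 2.3], [0, 0, 0]]
    - [[0, -1.2, 2.1], [0, 0, 0]]
    - [[1, 0, 0], [0, 0, 0]]
    - [[2, 0, 0], [0, 0, 0]]
    - [[0, 0, 0], [0, 0, 0]]

```text
time: 17.0
eef_pos: [0.5014, -0.2839, 0.2262]
tcp_rot: [0.432, 0.567, -0.425, 0.557]
force: [-0.1, 0.4, -6.0]
finger_gap: 0.0263
```

```bash
cat > held.py <<'E'
from m import *
def held(zf):
    "circle of held flange: foot plane zf; points of the flange's top face and rim"
    p=np.array(get_state()["eef_pos"])
    for n in("scene","side","wrist"):
        c=imaging.read_camera(n);X=cloud(c);z=X[...,2]
        w=(np.hypot(X[...,0]-p[0],X[...,1]-p[1])<.05)&(z>zf+.003)&(z<zf+.013)
        w=max([m for m,s,_ in comps(w,15,1)],key=lambda m:m.sum(),default=None)
        if w is None: print(n,"none");continue
        q=X[w]; h=cv2.convexHull((q[:,:2]*1000).astype(np.float32))[:,0]
        A_=np.c_[2*h,np.ones(len(h))];s=np.linalg.lstsq(A_,(h**2).sum(1),rcond=None)[0]
        print(n,len(q),"z",np.percentile(q[:,2],[5,50,95]).round(4),"fit",s[:2].round(1),"r",np.sqrt(s[2]+s[:2]@s[:2]).round(1),"ext",q[:,:2].min(0).round(4),q[:,:2].max(0).round(4))
E
python3 - <<'E'
from held import *
p=get_state()["eef_pos"];go([.505,-.285,.2],lean(A,0));held(p[2]-.101)
E
```

```text
t 17.0 pos [ 0.5014 -0.2839  0.2262] F [-0.1  0.4 -6. ] gap 0.0263
[[-0.005  0.965  0.264]
 [ 0.017  0.264 -0.964]
 [-1.    -0.001 -0.017]]
q [-0.64  0.14  1.75  0.01  1.27 -0.91] d cm [2.61 0.32 0.24] rot [ 0.003 -0.017  0.001]
scene 353 z [0.1296 0.1319 0.1364] fit [ 500.4 -282. ] r 32.6 ext [ 0.4696 -0.3148] [ 0.5332 -0.2492]
side 128 z [0.1296 0.1338 0.1376] fit [ 498.8 -279.5] r 33.3 ext [ 0.4675 -0.3019] [ 0.5317 -0.2439]
wrist 2192 z [0.1336 0.1365 0.1377] fit [ 501.2 -282.5] r 32.6 ext [ 0.4686 -0.3031] [ 0.534  -0.2499]
```

Call:
carry_out:
  steps:
    - [[1, 0.3, 0.2], [0, -0.017, 0]]
    - [[1.5, 0.2, 0], [0, 0, 0]]
    - [[1, 0, 0], [0, 0, 0]]
    - [[0, 0, 0], [0, 0, 0]]

```text
time: 17.55
eef_pos: [0.5125, -0.2854, 0.198]
tcp_rot: [0.428, 0.558, -0.428, 0.568]
force: [-1.1, 1.1, -3.6]
finger_gap: 0.0262
```

Run:
```python
from held import *
p=get_state()["eef_pos"];go([.505,-.285,.15],lean(A,0));held(p[2]-.1)
```

```text
t 17.55 pos [ 0.5125 -0.2854  0.198 ] F [-1.1  1.1 -3.6] gap 0.0262
[[ 0.012  0.964  0.267]
 [-0.008  0.267 -0.964]
 [-1.     0.009  0.011]]
q [-0.63  0.18  1.76  0.    1.19 -0.9 ] d cm [ 4.79 -0.76 -0.29] rot [ 0.007  0.011 -0.009]
scene 346 z [0.1021 0.1042 0.1093] fit [ 512.9 -285.8] r 32.7 ext [ 0.4804 -0.3187] [ 0.5459 -0.2542]
side 119 z [0.1015 0.1052 0.1094] fit [ 511.1 -283.2] r 33.5 ext [ 0.4785 -0.3038] [ 0.5437 -0.248 ]
wrist 2275 z [0.1043 0.1061 0.1078] fit [ 512.3 -285.8] r 32.6 ext [ 0.4797 -0.3069] [ 0.5451 -0.2531]
```

Call:
carry_out:
  steps:
    - [[0.5, -0.6, -0.2], [0, 0.011, -0.009]]
    - [[0.5, -0.2, 0], [0, 0, 0]]
    - [[0, 0, 0], [0, 0, 0]]

```text
time: 18.0
eef_pos: [0.5052, -0.2875, 0.1907]
tcp_rot: [0.428, 0.561, -0.428, 0.565]
force: [-0.5, -0.1, -4.2]
finger_gap: 0.0263
```

Run:
```python
from held import *
p=get_state()["eef_pos"];go([.505,-.285,.15],lean(A,0));held(p[2]-.1)
```

```text
t 18.0 pos [ 0.5052 -0.2875  0.1907] F [-0.5 -0.1 -4.2] gap 0.0263
[[ 0.004  0.964  0.267]
 [-0.003  0.267 -0.964]
 [-1.     0.003  0.004]]
q [-0.64  0.18  1.77 -0.    1.18 -0.91] d cm [ 4.07  0.03 -0.27] rot [ 0.006  0.004 -0.003]
scene 345 z [0.0948 0.0968 0.1024] fit [ 504.8 -287.7] r 32.7 ext [ 0.4723 -0.3208] [ 0.5372 -0.2555]
side 111 z [0.0945 0.0973 0.1021] fit [ 501.9 -284.3] r 32.5 ext [ 0.4698 -0.3048] [ 0.5349 -0.2521]
wrist 2275 z [0.0966 0.0982 0.1002] fit [ 504.  -286.8] r 32.6 ext [ 0.4715 -0.3075] [ 0.5368 -0.2542]
```

Call:
carry_out:
  steps:
    - [[0.7, -0.1, -0.15], [0, 0, 0]]
    - [[0.7, -0.1, 0], [0, 0, 0]]
    - [[0.5, 0, 0], [0, 0, 0]]
    - [[0, 0, 0], [0, 0, 0]]

```text
time: 18.55
eef_pos: [0.5037, -0.2868, 0.1712]
tcp_rot: [0.428, 0.56, -0.428, 0.565]
force: [-0.5, 0.0, -4.2]
finger_gap: 0.0264
```

Run:
```python
from held import *
p=get_state()["eef_pos"];go([.505,-.285,.13],lean(A,0));held(p[2]-.1)
```

```text
t 18.55 pos [ 0.5037 -0.2868  0.1712] F [-0.5  0.  -4.2] gap 0.0264
[[ 0.006  0.964  0.267]
 [-0.004  0.267 -0.964]
 [-1.     0.005  0.006]]
q [-0.64  0.2   1.79 -0.    1.14 -0.91] d cm [ 4.12  0.15 -0.17] rot [ 0.006  0.006 -0.005]
scene 331 z [0.0751 0.0772 0.0823] fit [ 504.1 -287. ] r 32.8 ext [ 0.4718 -0.3195] [ 0.537  -0.2551]
side 116 z [0.0753 0.0783 0.083 ] fit [ 501.2 -282.5] r 32.1 ext [ 0.4689 -0.302 ] [ 0.5322 -0.2478]
wrist 2270 z [0.0772 0.0788 0.0807] fit [ 502.6 -286.4] r 32.6 ext [ 0.4702 -0.307 ] [ 0.5353 -0.2537]
```

Call:
carry_out:
  steps:
    - [[0.7, 0.1, -0.1], [0, 0.006, -0.005]]
    - [[0.7, 0, 0], [0, 0, 0]]
    - [[0.7, 0, 0], [0, 0, 0]]
    - [[0, 0, 0], [0, 0, 0]]

```text
time: 19.1
eef_pos: [0.506, -0.2865, 0.1505]
tcp_rot: [0.428, 0.562, -0.428, 0.564]
force: [-0.8, -0.3, -4.8]
finger_gap: 0.0265
```

Run:
```python
from held import *
go([.505,-.285,.108],lean(A,0))
```

```text
t 19.1 pos [ 0.506  -0.2865  0.1505] F [-0.8 -0.3 -4.8] gap 0.0265
[[ 0.002  0.964  0.267]
 [-0.002  0.267 -0.964]
 [-1.     0.002  0.003]]
q [-0.64  0.23  1.8  -0.    1.11 -0.91] d cm [ 4.25 -0.06 -0.18] rot [ 0.006  0.003 -0.002]
```

Call:
carry_out:
  steps:
    - [[0.9, -0.1, -0.1], [0, 0, 0]]
    - [[0.9, 0, 0], [0, 0, 0]]
    - [[0.9, 0, 0], [0, 0, 0]]
    - [[0.6, 0, 0], [0, 0, 0]]
    - [[0, 0, 0], [0, 0, 0]]

```text
time: 19.6
eef_pos: [0.5042, -0.2855, 0.1136]
tcp_rot: [0.428, 0.562, -0.428, 0.563]
force: [-0.4, 0.1, -4.7]
finger_gap: 0.0262
```

Run:
```python
from held import *
go([.505,-.285,.108],lean(A,0))
```

```text
t 19.6 pos [ 0.5042 -0.2855  0.1136] F [-0.4  0.1 -4.7] gap 0.0262
[[ 0.001  0.964  0.267]
 [-0.001  0.267 -0.964]
 [-1.     0.001  0.001]]
q [-0.64  0.27  1.82 -0.    1.04 -0.91] d cm [ 0.56  0.09 -0.03] rot [ 0.006  0.001 -0.001]
```

Call:
carry_out:
  steps:
    - [[0.3, 0, 0], [0, 0, 0]]
    - [[0.2, 0, 0], [0, 0, 0]]
    - [[0.2, 0, 0], [0, 0, 0]]

```text
time: 19.9
eef_pos: [0.5048, -0.2862, 0.1082]
tcp_rot: [0.428, 0.562, -0.428, 0.564]
force: [-5.3, 3.3, 12.7]
finger_gap: 0.0261
```

Call:
carry_out:
  steps:
    - [[0.2, 0, 0], [0, 0, 0]]
    - [[0.2, 0, 0], [0, 0, 0]]

```text
time: 20.1
eef_pos: [0.505, -0.2865, 0.1083]
tcp_rot: [0.427, 0.563, -0.428, 0.563]
force: [-3.6, 3.1, 4.6]
finger_gap: 0.0264
```

Contact came at the expected height (TCP 0.108). Opening half and backing off upwards.

Call:
carry_out:
  steps:
    - [[0, 0, 0], [0, 0, 0]]
    - [[0, 0, 0], [0, 0, 0]]
    - [[0, 0, 0], [0, 0, 0]]
    - [[0, 0, 0], [0, 0, 0]]
  hand: 0

```text
time: 20.5
eef_pos: [0.5087, -0.2891, 0.1129]
tcp_rot: [0.428, 0.559, -0.428, 0.567]
force: [-0.0, 0.3, 0.3]
finger_gap: 0.0427
```

Call:
carry_out:
  steps:
    - [[-1, 0, 0], [0, 0, 0]]
    - [[-3, 0, 0], [0, 0, 0]]
    - [[-4, 0, 0], [0, 0, 0]]
    - [[-4, 0, 0], [0, 0, 0]]
    - [[-3, 0, 0], [0, 0, 0]]

```text
time: 21.0
eef_pos: [0.5044, -0.2859, 0.2633]
tcp_rot: [0.428, 0.563, -0.428, 0.563]
force: [0.3, -0.2, -0.3]
finger_gap: 0.043
```

Run:
```python
from top import *
measure(imaging.read_camera("scene"),"scene")
tops((.505,-.285)); go([.4645,.123,.25],lean(A,0))
```

```text
scene yellow [213. 257.] depth z 0.006 rect [ 509.8 -195.2] [41.3 34.9] 80.4
scene mat [312. 190.] depth z 0.0022 rect [615.4  90.1] [140.6 142.9] 7.1
scene top [221. 119.] 77 z [0.1104 0.1129] ctr [0.3485 0.1258]
scene top [262. 131.] 80 z [0.1107 0.1134] ctr [0.4662 0.1214]
scene top [236. 158.] 97 z [0.1108 0.1125] ctr [0.4591 0.0055]
scene top [236. 205.] 153 z [0.1149 0.1165] ctr [ 0.5362 -0.1278]
scene top [268. 222.] 167 z [0.1145 0.1166] ctr [ 0.6147 -0.1424]
scene top [241. 248.] 196 z [0.1145 0.1162] ctr [ 0.5999 -0.2211]
scene top [176. 256.] 226 z [0.1174 0.1194] ctr [ 0.5049 -0.2872]
scene top [212. 278.] 227 z [0.1146 0.1166] ctr [ 0.5859 -0.2998]
top [273. 189.] 880 z 0.1192 circle 503.1 -286.5 r 13.9 mean [ 0.503  -0.2861]
t 21.1 pos [ 0.507  -0.2877  0.2676] F [0.3 0.3 0.5] gap 0.0426
[[ 0.007  0.964  0.268]
 [-0.006  0.268 -0.964]
 [-1.     0.005  0.008]]
q [-0.64  0.11  1.7  -0.    1.32 -0.91] d cm [  1.47   6.89 -40.72] rot [ 0.007  0.008 -0.005]
```

First unit is in place: top at (0.503,-0.286), height 119 mm = 7+112, within about 2 mm of the pad centre. Now the standing unit.

Call:
carry_out:
  steps:
    - [[0, 0.7, -4.4], [0, 0, 0]]
    - [[0, 0.7, -4.4], [0, 0, 0]]
    - [[0, 0.7, -4.4], [0, 0, 0]]
    - [[0, 0.7, -4.4], [0, 0, 0]]
    - [[0, 0.7, -4.4], [0, 0, 0]]

```text
time: 21.6
eef_pos: [0.4822, -0.0655, 0.2666]
tcp_rot: [0.431, 0.555, -0.431, 0.566]
force: [1.2, -0.1, 0.5]
finger_gap: 0.0428
```

Call:
carry_out:
  steps:
    - [[0, 0.8, -4.4], [0, 0, 0]]
    - [[0, 0.8, -4.4], [0, 0, 0]]
    - [[0, 0.8, -4.4], [0, 0, 0]]
    - [[0, 0.8, -4.4], [0, 0, 0]]
    - [[0, 0, 0], [0, 0, 0]]
  hand: -0.3

```text
time: 22.1
eef_pos: [0.463, 0.1243, 0.2628]
tcp_rot: [0.43, 0.557, -0.43, 0.566]
force: [0.4, -1.3, -0.3]
finger_gap: 0.0556
```

Run:
```python
from top import *
tops((.4645,.123)); go([.4645,.123,.17],lean(A,0))
```

```text
top [277. 195.] 870 z 0.1122 circle 463.6 122.8 r 13.8 mean [0.4634 0.1232]
t 22.15 pos [0.4634 0.1222 0.2627] F [-0.5 -0.2  0.1] gap 0.0556
[[ 0.01   0.965  0.26 ]
 [-0.01   0.261 -0.965]
 [-1.     0.007  0.012]]
q [ 0.12 -0.12  1.94 -0.01  1.31 -0.14] d cm [ 9.27  0.07 -0.15] rot [-0.001  0.012 -0.007]
```

Call:
carry_out:
  steps:
    - [[4, 0, 0], [0, 0.012, -0.007]]
    - [[4, 0, 0], [0, 0, 0]]
    - [[3, 0, 0], [0, 0, 0]]
    - [[0, 0, 0], [0, 0, 0]]

```text
time: 22.55
eef_pos: [0.4659, 0.119, 0.1515]
tcp_rot: [0.431, 0.56, -0.43, 0.563]
force: [0.3, -0.4, -0.1]
finger_gap: 0.0555
```

Run:
```python
from top import *
go([.4635,.123,.098],lean(A,0))
```

```text
t 22.55 pos [0.4659 0.119  0.1515] F [ 0.3 -0.4 -0.1] gap 0.0555
[[ 0.005  0.966  0.26 ]
 [-0.002  0.26  -0.966]
 [-1.     0.004  0.003]]
q [ 0.11  0.02  2.03 -0.    1.09 -0.16] d cm [ 5.34 -0.15 -0.47] rot [-0.001  0.003 -0.004]
```

Call:
carry_out:
  steps:
    - [[1.5, -0.1, -0.4], [0, 0, 0]]
    - [[1.5, -0.1, -0.1], [0, 0, 0]]
    - [[1.5, 0, 0], [0, 0, 0]]
    - [[0.7, 0, 0], [0, 0, 0]]
    - [[0, 0, 0], [0, 0, 0]]

```text
time: 23.05
eef_pos: [0.4677, 0.1186, 0.1034]
tcp_rot: [0.434, 0.556, -0.43, 0.564]
force: [-0.5, 0.7, 0.7]
finger_gap: 0.0553
```

Run:
```python
from top import *
go([.4635,.123,.098],lean(A,0))
```

```text
t 23.05 pos [0.4677 0.1186 0.1034] F [-0.5  0.7  0.7] gap 0.0553
[[ 0.011  0.967  0.254]
 [-0.003  0.254 -0.967]
 [-1.     0.01   0.006]]
q [ 0.11  0.09  2.06 -0.    0.98 -0.15] d cm [ 0.54 -0.3  -0.53] rot [-0.008  0.006 -0.01 ]
```

Call:
carry_out:
  steps:
    - [[0.3, -0.3, -0.5], [-0.008, 0.006, -0.01]]
    - [[0.3, 0, -0.1], [0, 0, 0]]
    - [[0, 0, 0], [0, 0, 0]]

```text
time: 23.35
eef_pos: [0.4656, 0.1235, 0.1002]
tcp_rot: [0.431, 0.56, -0.429, 0.562]
force: [-0.5, -0.8, -0.2]
finger_gap: 0.0553
```

Call:
carry_out:
  steps:
    - [[0, 0, 0], [0, 0, 0]]
    - [[0, 0, 0], [0, 0, 0]]
    - [[0, 0, 0], [0, 0, 0]]
    - [[0, 0, 0], [0, 0, 0]]
    - [[0, 0, 0], [0, 0, 0]]
  hand: 1

```text
time: 23.85
eef_pos: [0.4654, 0.1237, 0.1011]
tcp_rot: [0.431, 0.561, -0.428, 0.563]
force: [-1.0, -0.6, 1.2]
finger_gap: 0.0263
```

Call:
carry_out:
  steps:
    - [[-0.5, 0, 0], [0, 0, 0]]
    - [[-2, 0, 0], [0, 0, 0]]
    - [[-4, 0, 0], [0, 0, 0]]
    - [[-4.5, 0, 0], [0, 0, 0]]
    - [[-4.5, 0, 0], [0, 0, 0]]

```text
time: 24.35
eef_pos: [0.4534, 0.1224, 0.2453]
tcp_rot: [0.422, 0.57, -0.437, 0.554]
force: [0.7, -0.7, -6.0]
finger_gap: 0.0263
```

Run:
```python
from top import *
go([.5193,-.206,.26],lean(A,0))
```

```text
t 24.35 pos [0.4534 0.1224 0.2453] F [ 0.7 -0.7 -6. ] gap 0.0263
[[-0.03   0.965  0.261]
 [-0.003  0.262 -0.965]
 [-1.    -0.03  -0.005]]
q [ 0.11 -0.1   1.95  0.    1.32 -0.15] d cm [-1.58 -2.28 33.41] rot [ 0.001 -0.005  0.03 ]
```

Call:
carry_out:
  steps:
    - [[-1.5, 0, 1.5], [0, 0, 0.03]]
    - [[0, -0.2, 3.5], [0, 0, 0]]
    - [[0, -0.3, 4.2], [0, 0, 0]]
    - [[0, -0.3, 4.2], [0, 0, 0]]
    - [[0, -0.3, 4.2], [0, 0, 0]]

```text
time: 24.85
eef_pos: [0.4913, -0.0489, 0.2649]
tcp_rot: [0.432, 0.564, -0.421, 0.564]
force: [1.3, 0.7, -5.3]
finger_gap: 0.0263
```

Call:
carry_out:
  steps:
    - [[0, -0.2, 4.2], [0, 0, 0]]
    - [[0, -0.2, 4.2], [0, 0, 0]]
    - [[0, -0.2, 4], [0, 0, 0]]
    - [[0, -0.2, 2.5], [0, 0, 0]]
    - [[0, 0, 0], [0, 0, 0]]

```text
time: 25.35
eef_pos: [0.5201, -0.2042, 0.2556]
tcp_rot: [0.432, 0.566, -0.424, 0.559]
force: [0.4, 0.6, -5.5]
finger_gap: 0.027
```

Run:
```python
from held import *
p=get_state()["eef_pos"];go([.5193,-.206,.2],lean(A,0));held(p[2]-.1)
```

```text
t 25.35 pos [ 0.5201 -0.2042  0.2556] F [ 0.4  0.6 -5.5] gap 0.027
[[-0.001  0.964  0.266]
 [ 0.014  0.266 -0.964]
 [-1.     0.003 -0.014]]
q [-0.51  0.08  1.76  0.01  1.31 -0.78] d cm [ 5.55 -0.14  0.23] rot [ 0.005 -0.014 -0.003]
scene 325 z [0.1596 0.1617 0.1667] fit [ 519.7 -204.4] r 32.6 ext [ 0.4863 -0.2371] [ 0.5521 -0.1734]
side 129 z [0.1594 0.1623 0.1676] fit [ 515.8 -198.2] r 32.6 ext [ 0.485 -0.221] [ 0.5486 -0.1643]
wrist 2226 z [0.1608 0.1624 0.1649] fit [ 517.  -199.5] r 32.6 ext [ 0.4846 -0.2214] [ 0.5498 -0.1666]
```

Call:
carry_out:
  steps:
    - [[1.5, -0.1, 0.1], [0, -0.014, 0]]
    - [[2, -0.1, 0.1], [0, 0, 0]]
    - [[2, -0.1, 0], [0, 0, 0]]
    - [[1, 0, 0], [0, 0, 0]]
    - [[0, 0, 0], [0, 0, 0]]

```text
time: 26.0
eef_pos: [0.5164, -0.1947, 0.1882]
tcp_rot: [0.428, 0.566, -0.423, 0.563]
force: [0.1, -0.7, -5.9]
finger_gap: 0.0262
```

Run:
```python
from held import *
p=get_state()["eef_pos"];go([.5193,-.206,.15],lean(A,0));held(p[2]-.1)
```

```text
t 26.0 pos [ 0.5164 -0.1947  0.1882] F [ 0.1 -0.7 -5.9] gap 0.0262
[[ 0.001  0.961  0.277]
 [ 0.008  0.277 -0.961]
 [-1.     0.003 -0.008]]
q [-0.49  0.13  1.84  0.01  1.18 -0.78] d cm [ 3.81 -0.04  1.2 ] rot [ 0.016 -0.008 -0.003]
scene 285 z [0.0921 0.0945 0.0998] fit [ 516.4 -195.3] r 32.5 ext [ 0.4843 -0.2276] [ 0.5493 -0.1646]
side 129 z [0.0923 0.0956 0.0997] fit [ 513.8 -192. ] r 33.0 ext [ 0.4831 -0.213 ] [ 0.5462 -0.1585]
wrist 2226 z [0.0945 0.097  0.0987] fit [ 515.6 -195.2] r 32.6 ext [ 0.4833 -0.217 ] [ 0.5486 -0.1626]
```

Call:
carry_out:
  steps:
    - [[0, 0, 0.8], [0.016, -0.008, 0]]
    - [[0, 0, 0.3], [0, 0, 0]]
    - [[0, 0, 0], [0, 0, 0]]

```text
time: 26.45
eef_pos: [0.5237, -0.2088, 0.1946]
tcp_rot: [0.431, 0.556, -0.429, 0.566]
force: [0.3, -0.5, -4.8]
finger_gap: 0.0267
```

Run:
```python
from held import *
p=get_state()["eef_pos"];go([.5193,-.206,.15],lean(A,0));held(p[2]-.1)
```

```text
t 26.45 pos [ 0.5237 -0.2088  0.1946] F [ 0.3 -0.5 -4.8] gap 0.0267
[[ 0.014  0.966  0.26 ]
 [-0.007  0.26  -0.966]
 [-1.     0.011  0.01 ]]
q [-0.5   0.13  1.82  0.    1.17 -0.77] d cm [ 4.45 -0.4  -0.43] rot [-0.001  0.01  -0.011]
scene 301 z [0.0986 0.1009 0.1058] fit [ 524.8 -210.4] r 32.6 ext [ 0.4921 -0.2434] [ 0.5573 -0.1785]
side 121 z [0.0984 0.1013 0.1063] fit [ 521.8 -206.6] r 32.5 ext [ 0.49   -0.2305] [ 0.5533 -0.1729]
wrist 2218 z [0.0997 0.1012 0.104 ] fit [ 522.6 -209.3] r 32.5 ext [ 0.4902 -0.2301] [ 0.5554 -0.1767]
```

Call:
carry_out:
  steps:
    - [[0.7, -0.3, -0.3], [0, 0.01, -0.011]]
    - [[0.7, -0.1, 0], [0, 0, 0]]
    - [[0.7, 0, 0], [0, 0, 0]]
    - [[0, 0, 0], [0, 0, 0]]

```text
time: 27.0
eef_pos: [0.5175, -0.2058, 0.1704]
tcp_rot: [0.43, 0.563, -0.43, 0.56]
force: [-0.2, 0.2, -6.1]
finger_gap: 0.0264
```

Run:
```python
from held import *
p=get_state()["eef_pos"];go([.5193,-.206,.15],lean(A,0));held(p[2]-.1)
```

```text
t 27.0 pos [ 0.5175 -0.2058  0.1704] F [-0.2  0.2 -6.1] gap 0.0264
[[-0.003  0.966  0.26 ]
 [ 0.003  0.26  -0.966]
 [-1.    -0.002 -0.003]]
q [-0.5   0.16  1.84  0.    1.15 -0.77] d cm [2.04 0.18 0.08] rot [-0.001 -0.003  0.002]
scene 286 z [0.0741 0.0766 0.0816] fit [ 516.9 -206.7] r 32.4 ext [ 0.4843 -0.2394] [ 0.5493 -0.176 ]
side 117 z [0.0742 0.0777 0.0825] fit [ 514.8 -203.7] r 32.8 ext [ 0.4834 -0.2234] [ 0.5473 -0.172 ]
wrist 2221 z [0.0764 0.0785 0.0804] fit [ 515.8 -206.2] r 32.7 ext [ 0.4835 -0.2278] [ 0.5489 -0.1735]
```

Call:
carry_out:
  steps:
    - [[0.7, 0.2, 0.05], [0, 0, 0]]
    - [[0.7, 0, 0], [0, 0, 0]]
    - [[0.7, 0, 0], [0, 0, 0]]
    - [[0, 0, 0], [0, 0, 0]]

```text
time: 27.55
eef_pos: [0.5218, -0.2067, 0.1504]
tcp_rot: [0.43, 0.561, -0.43, 0.562]
force: [-0.4, 0.3, -6.0]
finger_gap: 0.0264
```

Run:
```python
from held import *
go([.5193,-.206,.108],lean(A,0))
```

```text
t 27.55 pos [ 0.5218 -0.2067  0.1504] F [-0.4  0.3 -6. ] gap 0.0264
[[ 0.002  0.966  0.26 ]
 [-0.     0.26  -0.966]
 [-1.     0.002  0.001]]
q [-0.5   0.19  1.85  0.    1.1  -0.77] d cm [ 4.24 -0.23 -0.13] rot [-0.001  0.001 -0.002]
```

Call:
carry_out:
  steps:
    - [[0.9, -0.2, -0.1], [0, 0, 0]]
    - [[0.9, 0, 0], [0, 0, 0]]
    - [[0.9, 0, 0], [0, 0, 0]]
    - [[0.6, 0, 0], [0, 0, 0]]
    - [[0, 0, 0], [0, 0, 0]]

```text
time: 28.05
eef_pos: [0.5189, -0.206, 0.1137]
tcp_rot: [0.43, 0.561, -0.43, 0.561]
force: [-0.1, 0.6, -4.6]
finger_gap: 0.0258
```

Call:
carry_out:
  steps:
    - [[0.2, 0, 0], [0, 0, 0]]
    - [[0.2, 0, 0], [0, 0, 0]]
    - [[0.2, 0, 0], [0, 0, 0]]

```text
time: 28.35
eef_pos: [0.5196, -0.2064, 0.1081]
tcp_rot: [0.43, 0.561, -0.43, 0.562]
force: [-4.0, -0.3, 6.5]
finger_gap: 0.0268
```

Contact at 0.108 again. Release and retreat.

Call:
carry_out:
  steps:
    - [[0.1, 0, 0], [0, 0, 0]]
    - [[0, 0, 0], [0, 0, 0]]

```text
time: 28.55
eef_pos: [0.5201, -0.2069, 0.1086]
tcp_rot: [0.43, 0.56, -0.43, 0.562]
force: [0.6, -0.3, -5.5]
finger_gap: 0.0258
```

Call:
carry_out:
  steps:
    - [[0, 0, 0], [0, 0, 0]]
    - [[0, 0, 0], [0, 0, 0]]
    - [[0, 0, 0], [0, 0, 0]]
    - [[0, 0, 0], [0, 0, 0]]
  hand: 0

```text
time: 28.95
eef_pos: [0.5242, -0.209, 0.1127]
tcp_rot: [0.431, 0.557, -0.429, 0.566]
force: [-0.3, 0.8, -0.4]
finger_gap: 0.0427
```

Call:
carry_out:
  steps:
    - [[-1, 0, 0], [0, 0, 0]]
    - [[-3, 0, 0], [0, 0, 0]]
    - [[-4, 0, 0], [0, 0, 0]]
    - [[-4, 0, 0], [0, 0, 0]]
    - [[-4, 0, 0], [0, 0, 0]]

```text
time: 29.45
eef_pos: [0.5187, -0.206, 0.273]
tcp_rot: [0.43, 0.561, -0.43, 0.561]
force: [0.0, -0.6, -0.1]
finger_gap: 0.0427
```

Run:
```python
from top import *
for n in("scene","side"):
    c=imaging.read_camera(n); measure(c,n)
    if n=="scene": save(c,"fin.png",(90,60,460,400),1.6)
tops((.519,-.206)); tops((.505,-.285)); s=get_state();print(s["time"],s["eef_pos"],s["force"])
```

```text
scene mat [312. 190.] depth z 0.0022 rect [615.4  90.3] [140.8 142.9] 7.2
scene top [236. 158.] 99 z [0.111  0.1129] ctr [0.4591 0.0056]
scene top [236. 205.] 155 z [0.1145 0.1164] ctr [ 0.5361 -0.1282]
scene top [268. 222.] 170 z [0.1145 0.1167] ctr [ 0.6145 -0.1426]
scene top [207. 229.] 191 z [0.1174 0.1195] ctr [ 0.5204 -0.209 ]
scene top [241. 248.] 193 z [0.1145 0.1166] ctr [ 0.6002 -0.221 ]
scene top [176. 256.] 228 z [0.1175 0.1197] ctr [ 0.5053 -0.2876]
scene top [211. 278.] 227 z [0.1145 0.1163] ctr [ 0.5863 -0.2999]
side mat [255. 279.] depth z 0.0026 rect [614.7  91.9] [141.2 142.7] 7.3
side mat [296. 368.] depth z 0.006 rect [491.5 328.6] [ 89.6 119.9] 14.8
side top [278. 149.] 63 z [0.1142 0.1181] ctr [ 0.5826 -0.2983]
side top [305. 152.] 78 z [0.1173 0.1218] ctr [ 0.5023 -0.2828]
side top [271. 167.] 75 z [0.1147 0.1185] ctr [ 0.5975 -0.2179]
side top [298. 170.] 86 z [0.1169 0.1202] ctr [ 0.517  -0.2055]
side top [263. 186.] 82 z [0.1146 0.1174] ctr [ 0.6119 -0.1379]
side top [291. 191.] 85 z [0.1139 0.1182] ctr [ 0.5316 -0.1247]
side top [318. 231.] 88 z [0.1111 0.114 ] ctr [0.4554 0.0093]
side top [362. 271.] 98 z [0.1121 0.1154] ctr [0.3473 0.128 ]
top [271. 186.] 834 z 0.1192 circle 517.6 -207.8 r 14.3 mean [ 0.5179 -0.2074]
top [237. 264.] 522 z 0.119 circle 503.2 -286.3 r 14.2 mean [ 0.5054 -0.2841]
29.65 [ 0.52002118 -0.20669444  0.27368721] [ 0.40301077  0.07374774 -0.95859529]
```

View pics/fin.png

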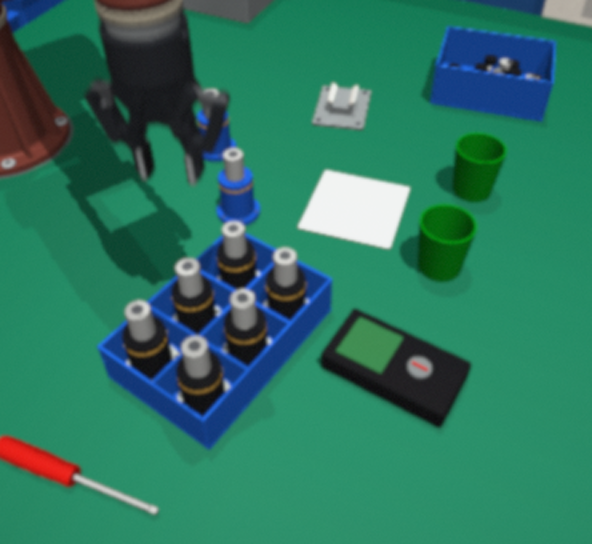

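The crop shows all six cells filled with upright units. The two new ones are at (146,330) and (193,290), with tops at 119 mm (= 7 + 112), and the gripper is well clear. Handing in.

```bash
python3 -c "
from rig import env;print(env.hand_in())"
```

```text
the job is handed in; nothing more can be done
None
```

I packed both units and handed the job in at about 30 s on the robot's clock. The hand-in gives no verdict, so the checks below are my own.

**What I did:**
- **Cradle unit:** I gripped it with the tool leaning 45°, turned it upright and set it on the white mat. I let go about 7 mm from the mat's centre, then took it again by the shaft from above and set it in the end cell.
- **Standing unit:** I took the black one, not the blue look-alikes, and set it in the middle cell.

**Last checks:**
- **Height:** Both shaft tops measured 119 mm, which is the pad top at 7 mm plus 112 mm, so both feet are flat on their pads.
- **Position:** Their centres are within about 4 mm of the pad centres in every view (limit 12 mm).
- **Tilt:** I saw none in the final picture, but I did not measure it after release.
- **Other items:** The packed units' tops measured within about 2 mm of where they were at the start. The cups, screwdriver and tester look in place, by eye only.

**Disagreements:** The scene and side cameras differed by 3–5 mm on position, so I relied mostly on the wrist camera. When I set the cradle unit on the mat, the contact force showed late, so I confirmed contact from the flange height in the depth images.

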